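Set the espresso cups to warm under the telescopic lamp

ROBOT

A 7-joint arm with a two-finger parallel gripper is mounted at the origin on the work surface. World frame = base frame: x ahead of the robot, y to its left, z up, the work surface at z = 0. Lengths are in m, angles in rad, forces in N, time in s.
With the tool pointing down it reaches from about 0.4 to 0.85 m from the base axis. Payload 10.4 kg.
Tool frame: the origin (TCP) lies on the front face of the gripper's body, between the roots of the fingers; the fingertips stand 73 mm ahead of it and the grasp point (between the pads) lies manip.hold_point_z ahead of it (manip.hold_point_z is the distance from the TCP to the grasp point, in m); y points along the fingers, z is the direction in which the jaws open and shut, and the axes are right-handed (so a half turn about y gives the same grasp; the last joint's range is limited). The gripper opens to 85 mm and grips with 20 to 120 N. Pads are 22 mm wide; open, the fingers measure 114 mm over their backs; the gripper's body (76 mm by 85 mm) begins 54 mm behind the grasp point. The pads swing forward as they close: fully open they stand 13 mm farther back than shut.
Start: joints at [1.08, 0.332, -0.065, 1.46, 0.022, 1.35, -0.088], TCP at [0.282, -0.558, 0.304] pointing down, gripper open.
Joint ranges: [-2.6, 2.6], [-0.5, 2.12], [-1.47, 1.34], [0.16, 2.42], [-1.27, 4.41], [0.06, 2.06], [-2.6, 2.6]. Speed limits (rad/s): [2.22, 2.22, 2.79, 2.79, 3.14, 3.14, 3.14].

INTERFACE

Orientations are given as a unit quaternion [x, y, z, w].
In Python, from workcell import manip gives the robot as it stands.
- The arm moves only by the tool arm_command, never from a script. Its argument "targets" is a list of rows, each a list of 5 numbers: the shift along the tool's x, y, z in cm, then the turn about the tool's y in rad, then the opening in per cent of the stroke, from 0 (shut) to 100 (fully open). A call has 1 to 10 rows; each row is the pose to reach, as a shift and turn from the pose commanded when the call began, along the tool's axes at that moment; what a row does not reach only later rows make up. A row lasts 1/12 s, in which the tool goes at most 41.7 mm and 7.16 degrees, less where a joint would pass 70% of its speed; a pose out of reach is approached as far as the arm can. A call with a gripper value outside its range is refused whole. The fingers move at their own pace and stop on an object; "squeeze" is the grip in N (left out, the last holds). Time passes only in rows, so rows that repeat a pose let the fingers close. It gives the time, the measured TCP pose, the force and the opening at its end, in the units of the state.
- manip.get_obs(): the state, without advancing time (a new reading comes with each control period).
- manip.camera(name): name is "scene" or "top" or "wrist"; returns the picture (384x512x3 uint8, red, green, blue); there is no depth.
- manip.camera_params(name): a dict with "fx", "fy", "cx", "cy" (pixels), "origin" and "attitude" of the camera in the world. Camera axes: x right, y down, z forward; pixel columns grow to the right and rows downward; lengths in m; the calibration is good to about 2 mm. A picture is of the moment at which its call begins: read the wrist's pose just before it. camera_params takes no time and is no camera call; for the wrist camera it gives the pose at the moment of the call.
- manip.hand_in(): hands the job in, once; it reports no verdict.
The state is a dict: "clock": time; "joint_pos": joint angles; "joint_velocities": joint speeds; "tau": joint torques, N m; "position": TCP position; "ee_rot": TCP orientation; "ft_force": force on the tool from outside, world axes, zero at the start; "torque": the same for the moment, N m; "grip_width": opening from 0.0 (shut) to 1.0 (fully open).
Only numpy, scipy, OpenCV 4.12 (cv2) and the standard library are available. Lean on these libraries where they do the work, as an engineer would, in place of code of your own. Each camera call takes 0.05 s, during which the arm holds its last target. There are 200 camera calls.

TASK

Put the espresso cups to warm: twist the lamp's stem counter-clockwise by the wing grip on its top to unlock it, which swings the shade aside, and slide the stem down until the dark groove round it is level with the top of the sleeve. Stand every small espresso cup that is out upright and wholly on the dark warming plate, then twist the stem fully back so that it locks at that height with the shade over the cups. Set the dimmer lever straight up for half power, and leave the other things on the counter where they are.

Things in the scene. Friction and masses are not known exactly. Their poses are not given: they have to be found in the camera images.
- warmer: cup warmer, fixed, placed differently every time. Frame: origin on the counter under the warming plate's centre, x from the plate towards the lamp column, y to the left of that, z up. Steel base slab 260 mm wide, 8 mm high, from x -130 to +245 mm, with the dark plate, lamp column and dimmer box.
- plate_center (a point): centre of the top of the warming plate, a dark square 220 x 220 mm, 12 mm above the counter (warmer's axes).
- sleeve_top (a point): centre of the top of the lamp column's fixed steel sleeve, at x +190, y 0, z 150 mm in the warmer's frame; 28 mm thick, 35 mm at its black clamp collar. The 20 mm telescoping stem comes out of it.
- wing_grip (a point): point to grip on the black wing grip topping the lamp's stem, on the twist axis, 12 mm below its flat top, 24 mm above the 34 mm wide hub. The grip is a bar 48 mm long (point x), 18 mm thick (point y), 36 mm high: grip it from above across its thickness. The axes turn with the stem; the lamp arm runs along -x, its axis 36 mm below this point.
- shade (a point): centre of the open lower rim of the conical steel shade, 120 mm across, 100 mm high, at the end of the 190 mm arm (12 mm tube). Moves rigidly with the stem. With the groove at the sleeve's top the rim is 107 mm above the counter; cups standing on the plate are clear of it.
- lamp_twist (a joint): twist of stem, wing grip, arm and shade together, rad: 0 = stop, shade over the middle of the plate, locked; grows counter-clockwise seen from above, swinging the shade to the warmer's -y side, to a stop at 1.5. Below about 0.5 an eccentric lock wedges the stem against sliding. Needs up to 0.7 N m in the lock, 0.1 outside it; stays where it is left.
- lamp_slide (a joint): how far the stem is drawn out of the sleeve, m (0 to 0.11, more is higher). At 0.025 the dark groove (a black band 4 mm high) round the stem is level with the top of the sleeve: its lower edge just meets it. Starts 45 to 75 mm higher. Friction of 6 N holds it where it is left even when unlocked.
- dimmer (a joint): angle of the dimmer lever, rad: 0 = off, leaning 0.9 from upright towards the warmer's front (its -x); 0.9 = straight up, half power; 1.8 = full, leaning back. Friction (0.06 N m) holds it where it is left.
- dimmer_tip (a point): centre of the lever's knob, a black cylinder 18 mm thick and 26 mm long lying along the warmer's y, at the end of a lever 60 mm long. It can be pinched on its ends from above, or pushed.
- dimmer_pivot (a point): pivot of the dimmer lever, at x +90, y +175, z 58 mm in the warmer's frame; its axis is the warmer's y.
- dimmer_box (a point): centre of the top of the grey dimmer box, 120 mm (warmer's x) by 75 mm, 48 mm high.
- cup1: white handleless ceramic espresso cup, upright, 60 mm across the rim, 55 mm at the foot, 60 mm high, wall 4 mm, about 0.15 kg; origin under its foot's centre. Three or all four are out; None if it is absent.
- cup2: white handleless ceramic espresso cup, upright, 60 mm across the rim, 55 mm at the foot, 60 mm high, wall 4 mm, about 0.15 kg; origin under its foot's centre. Three or all four are out; None if it is absent.
- cup3: white handleless ceramic espresso cup, upright, 60 mm across the rim, 55 mm at the foot, 60 mm high, wall 4 mm, about 0.15 kg; origin under its foot's centre. Three or all four are out; None if it is absent.
- cup4: white handleless ceramic espresso cup, upright, 60 mm across the rim, 55 mm at the foot, 60 mm high, wall 4 mm, about 0.15 kg; origin under its foot's centre. Three or all four are out; None if it is absent.
- grinder: bystander: manual steel coffee grinder, standing, 64 mm across, 160 mm high plus a crank with a wooden knob up to 222 mm; origin under its centre
- sugar_pot: bystander: lidded white ceramic sugar pot, 94 mm across, 107 mm high; origin under its centre
- spoon: bystander: white plastic measuring spoon lying on the counter, 120 mm long, 16 mm high; origin on the counter under its middle
- mug: bystander: large white ceramic mug with a handle, 86 mm across, 85 mm high, its handle reaching 80 mm from the axis (not an espresso cup); origin under its centre
- tamper: bystander: dark steel tamper standing on its foot, 58 mm across, 92 mm high; origin under its centre
- milk_jug: bystander: steel milk jug, 88 mm across, 110 mm high, its handle reaching 74 mm from the axis; origin under its centre
- bean_jar: bystander: glass jar of beans, 90 mm across, 130 mm high; origin under its centre

How it is judged:
By the outcome, as a careful person would: the job done as asked, in the order asked, and still so for the second after the job is handed in, with the robot touching nothing.
Of cup1, cup2, cup3, cup4 only 3 to 4 are there at a start; the rules pass over those that are not, and their reading is None.
At some moment in a run one of cup1, cup2, cup3, cup4 may be knocked a few centimetres aside while the robot is not near it.
Once in a run the grip may slacken for a moment while it holds something.
It also fails if it takes over 210 s, if anything falls off the work surface, if the arm or the gripper's body presses on something with over 40 N, if the wrist force passes 120 N, or if a joint passes its speed limit or range.

## Working session

There is one attempt and no reset: what is moved stays moved. The work goes in short steps, Python scripts to look and compute and a tool call to move; the robot and the scene stay as the last step left them, time stands still between calls to the robot, and variables do not carry over. Pictures are saved under pics/ and viewed, and the job is handed in when it is done.

Besides the shell and the picture viewer there is one more tool, called after "Call:" by a JSON object that holds its "op" and its "data", one argument or row to a line. arm_command: Moves the arm, as the interface text tells. Its arguments: {"type":"object","properties":{"targets":{"type":"array","items":{"type":"array","items":{"type":"number"}}},"squeeze":{"type":"number"}},"required":["targets"]}

```bash
ls; mkdir -p pics
python3 - <<'E'
from workcell import manip
import cv2
print(manip.get_obs(), manip.hold_point_z)
for n in("scene","top","wrist"):
    p=manip.camera_params(n); print(n,p)
    cv2.imwrite(f"pics/{n}0.png",manip.camera(n)[:,:,::-1])
E
```

```text
pics
{'clock': 0.0, 'joint_pos': array([ 1.08039501,  0.33289197, -0.0646642 ,  1.46094814,  0.02158094,
        1.34990905, -0.08850342]), 'joint_velocities': array([ 0.00058704, -0.00020906, -0.0024079 ,  0.00048839, -0.00042067,
        0.00201579,  0.00036121]), 'tau': array([ 1.30263247e-04, -6.25442076e+01,  4.92958096e-02, -3.91591573e+01,
        1.61727634e-02,  9.98815958e-03, -4.84202144e-05]), 'position': array([ 0.28168858, -0.55761189,  0.30309996]), 'ee_rot': array([-0.16402251,  0.68835093, -0.68735617,  0.16374096]), 'ft_force': array([ 0.08793174,  0.26169488, -0.59706582]), 'torque': array([-0.02014667, -0.00459325, -0.00582326]), 'grip_width': 1.0034936498950393} 0.0539
scene {'fx': 379.4522627797213, 'fy': 379.4522627797213, 'cx': 260.3938226808726, 'cy': 191.0447660175462, 'origin': array([ 1.19986951, -0.79981724,  0.88817327]), 'attitude': array([ 0.84510652,  0.28546143, -0.15716495, -0.42379939])}
top {'fx': 400.05777537532094, 'fy': 400.05777537532094, 'cx': 251.89262276028802, 'cy': 192.55194982561744, 'origin': array([0.32949436, 0.03066088, 1.32126503]), 'attitude': array([-0.70204159,  0.70622335, -0.07051551,  0.05842723])}
wrist {'fx': 291.34046341591005, 'fy': 291.34046341591005, 'cx': 256.21557420637026, 'cy': 189.16179998039868, 'origin': array([ 0.34861445, -0.52411182,  0.37313522]), 'attitude': array([ 0.84283382, -0.51796514, -0.07760957,  0.12377405])}
```

View pics/scene0.png

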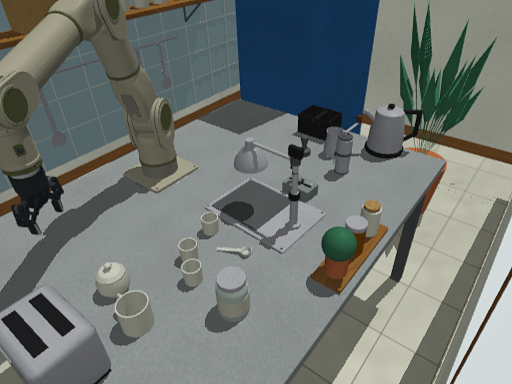

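View pics/top0.png

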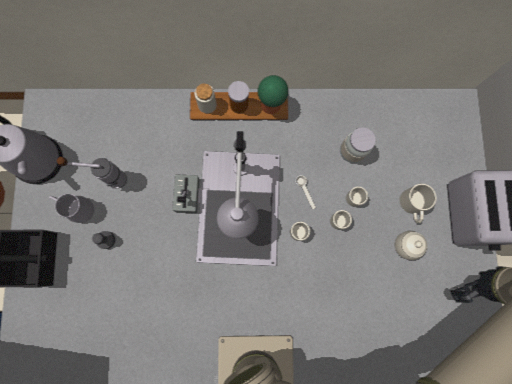

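View pics/wrist0.png

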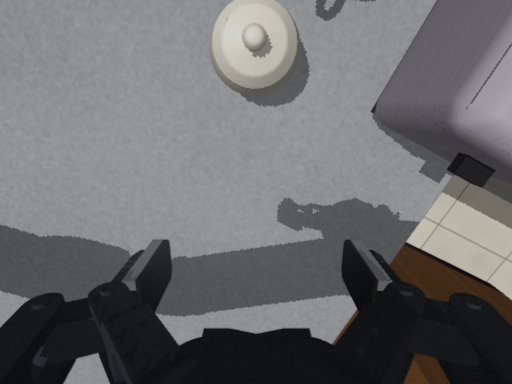

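```bash
cat > h.py <<'E'
from workcell import manip
import numpy as np, cv2
from scipy.spatial.transform import Rotation as R
def cam(n,p=None):
    p=p or manip.camera_params(n); return p
def ray(p,uv):
    d=np.array([(uv[0]-p["cx"])/p["fx"],(uv[1]-p["cy"])/p["fy"],1.])
    return np.array(p["origin"]),R.from_quat(p["attitude"]).apply(d)
def plane(p,uv,z):
    o,d=ray(p,uv); return o+d*(z-o[2])/d[2]
def tri(p1,a,p2,b):
    o1,d1=ray(p1,a);o2,d2=ray(p2,b)
    s=np.linalg.lstsq(np.c_[d1,-d2],o2-o1,rcond=None)[0]
    x,y=o1+s[0]*d1,o2+s[1]*d2
    return (x+y)/2,np.linalg.norm(x-y)
def proj(p,P):
    c=R.from_quat(p["attitude"]).inv().apply(np.array(P)-p["origin"])
    return np.array([p["fx"]*c[0]/c[2]+p["cx"],p["fy"]*c[1]/c[2]+p["cy"]])
def snap(n,name,crop=None,k=1):
    p=manip.camera_params(n); im=manip.camera(n)[:,:,::-1].copy()
    c=im if crop is None else im[crop[1]:crop[3],crop[0]:crop[2]]
    cv2.imwrite(f"pics/{name}.png",cv2.resize(c,None,fx=k,fy=k,interpolation=cv2.INTER_CUBIC)); return p,im
def go(P,yaw=None):
    """tool shift (cm) bringing grasp point to P; turn bringing jaw axis to world yaw"""
    o=manip.get_obs(); r=R.from_quat(o["ee_rot"]); M=r.as_matrix()
    tcp=o["position"]+0*M[:,1]; gp=tcp+manip.hold_point_z*M[:,1]
    s=M.T@(np.array(P)-gp)*100
    z=M[:,2]; t=None
    cy=np.arctan2(z[1],z[0])
    if yaw is not None: t=-((yaw-cy+np.pi/2)%np.pi-np.pi/2)   # tool y is down
    print("gp",gp.round(4),"jawyaw",round(cy,3),"down",M[:,1].round(3),"shift",s.round(2),"turn",t,"F",o["ft_force"].round(1),"w",round(o["grip_width"],3),"t",round(o["clock"],2),"j",o["joint_pos"].round(2))
    return s,t
E
python3 - <<'E'
from h import *
p=cam("top")
for uv in[(205,152),(280,152),(278,265),(198,263)]: print(plane(p,uv,.008))
for uv in[(301,232),(342,220),(358,197)]: print(plane(p,uv,.06))
go([.6,0,.3])
t=cv2.imread("pics/top0.png");s=cv2.imread("pics/scene0.png")
cv2.imwrite("pics/t1.png",cv2.resize(t[90:280,160:380],None,fx=3.5,fy=3.1,interpolation=2))
cv2.imwrite("pics/s1.png",cv2.resize(s[110:310,150:350],None,fx=3,fy=3,interpolation=2))
E
```

```text
[0.7126901  0.16540925 0.008     ]
[ 0.71201618 -0.08960337  0.008     ]
[ 0.33333573 -0.07546542  0.008     ]
[0.34159456 0.18282876 0.008     ]
[ 0.43510032 -0.14590397  0.06      ]
[ 0.47239343 -0.27762472  0.06      ]
[ 0.54632348 -0.33285255  0.06      ]
gp [ 0.2817 -0.5576  0.2494] jawyaw -1.103 down [-0.001  0.001 -1.   ] shift [-53.55  -5.02 -35.43] turn None F [-0.4  0.6  0.5] w 0.998 t 0.15 j [ 1.08  0.33 -0.06  1.46  0.02  1.35 -0.09]
```

View pics/t1.png

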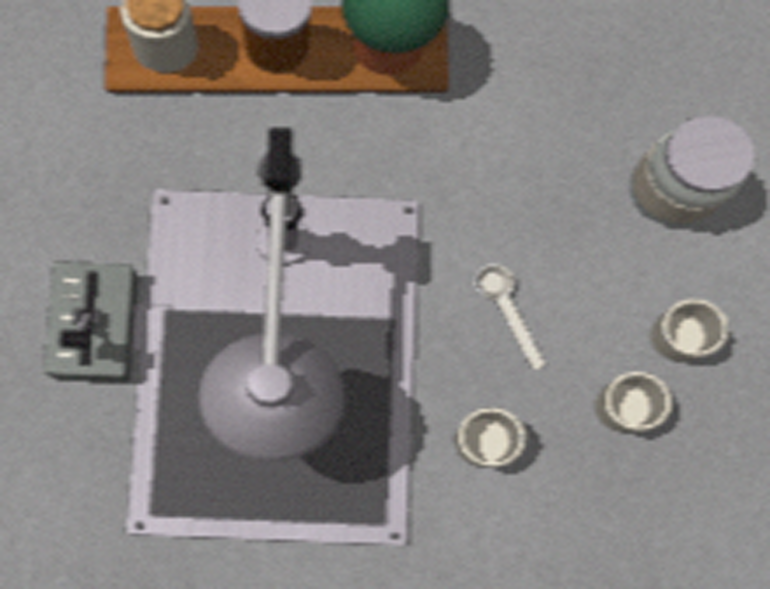

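View pics/s1.png

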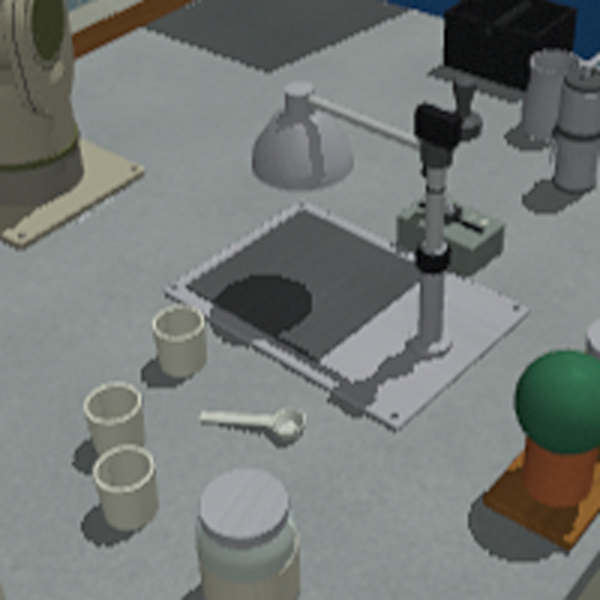

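```bash
cat >> h.py <<'E'
def fitframe(p):
    c=np.array([(150,190),(420,200),(405,543),(128,533)])/[3.5,3.1]+[160,90]
    W=np.array([plane(p,u,.008)[:2] for u in c]); L=np.array([[245,130],[245,-130],[-130,-130],[-130,130]])/1000
    a=W-W.mean(0);b=L-L.mean(0)
    th=np.arctan2((b[:,0]*a[:,1]-b[:,1]*a[:,0]).sum(),(a*b).sum())
    Rm=np.array([[np.cos(th),-np.sin(th)],[np.sin(th),np.cos(th)]])
    o=W.mean(0)-Rm@L.mean(0)
    return th,o,(W-(L@Rm.T+o))*1000
def w2(th,o,P):
    c,s=np.cos(th),np.sin(th); return np.array([o[0]+c*P[0]-s*P[1],o[1]+s*P[0]+c*P[1],P[2]])
E
python3 - <<'E'
from h import *
p=cam("top");s=cam("scene")
th,o,res=fitframe(p); print(th,o,res.round(1))
S=w2(th,o,[.19,0,.15]);print("sleeve",S,proj(p,S),proj(s,S))
print(tri(p,(240,138.4),s,(295.7,146)))
for z in(.27,.29,.31,.33,.35):
    Q=S.copy();Q[2]=z;print(z,proj(p,Q),proj(s,Q))
print("piv",proj(p,w2(th,o,[.09,.175,.058])))
E
```

```text
-0.04810318971498425 [0.46662704 0.0534439 ] [[-2.4  1.2]
 [-1.9 -1.2]
 [ 2.4  2.1]
 [ 2.  -2.1]]
sleeve [0.65640726 0.04430781 0.15      ] [240.19979773 156.64476492] [293.76597824 191.60883833]
(array([0.65804241, 0.0429545 , 0.32133069]), np.float64(0.0007127546154905522))
0.27 [239.66147634 144.78797178] [294.86803746 160.28290651]
0.29 [239.56024698 142.55834533] [295.06484044 154.68879976]
0.31 [239.45523822 140.24547569] [295.26570332 148.97929112]
0.33 [239.34623437 137.84461237] [295.47075301 143.15077241]
0.35 [239.23300303 135.35063636] [295.68012182 137.19948343]
piv [184.52069473 192.16689471]
```

Run:
```python
from h import *
go([.657,.0435,.40],-1.619)
go([.4,-.40,.40],-1.619)
```

```text
gp [ 0.2817 -0.5576  0.2494] jawyaw -1.103 down [-0.001  0.001 -1.   ] shift [-60.6  -15.02 -36.75] turn 0.516003966479099 F [-0.4  0.6  0.5] w 0.998 t 0.15 j [ 1.08  0.33 -0.06  1.46  0.02  1.35 -0.09]
gp [ 0.2817 -0.5576  0.2494] jawyaw -1.103 down [-0.001  0.001 -1.   ] shift [-17.67 -15.05  -8.75] turn 0.516003966479099 F [-0.4  0.6  0.5] w 0.998 t 0.15 j [ 1.08  0.33 -0.06  1.46  0.02  1.35 -0.09]
```

Call:
{"op": "arm_command", "data": {
  "targets": [
    [-1, -4, -1, 0.05, 100],
    [-3, -8, -2, 0.1, 100],
    [-6, -12, -4, 0.15, 100],
    [-9.5, -15, -6, 0.2, 100],
    [-13, -15, -8, 0.26, 100],
    [-16.5, -15, -10, 0.32, 100],
    [-20, -15, -12, 0.38, 100],
    [-23.5, -15, -14, 0.44, 100],
    [-27, -15, -16, 0.5, 100],
    [-30, -15, -18, 0.516, 100]
  ]
}}

```text
clock: 0.98
position: [0.4648, -0.2674, 0.4539]
ee_rot: [-0.018, -0.707, 0.707, 0.018]
ft_force: [1.0, -0.0, 0.5]
grip_width: 0.997
```

Run:
```python
from h import *
go([.657,.0435,.40],-1.619)
```

```text
gp [ 0.4648 -0.2674  0.4   ] jawyaw -1.623 down [-0. -0. -1.] shift [-1.758e+01 -1.000e-02 -3.205e+01] turn -0.0037596390590362017 F [ 1.  -0.   0.5] w 0.997 t 0.98 j [ 0.67  0.11 -0.26  1.42  0.03  1.61 -1.21]
```

Call:
{"op": "arm_command", "data": {
  "targets": [
    [-1.9, 0, -3.5, 0, 100],
    [-3.8, 0, -7, 0, 100],
    [-5.7, 0, -10.5, 0, 100],
    [-7.6, 0, -14, 0, 100],
    [-9.5, 0, -17.5, 0, 100],
    [-11.4, 0, -21, 0, 100],
    [-13.3, 0, -24.5, 0, 100],
    [-15.2, 0, -28, 0, 100],
    [-17, 0, -31, 0, 100],
    [-17.6, 0, -32, 0, 100]
  ]
}}

```text
clock: 1.82
position: [0.6563, 0.0475, 0.4522]
ee_rot: [0.014, 0.708, -0.706, -0.016]
ft_force: [0.1, 0.7, 0.2]
grip_width: 0.999
```

Run:
```python
from h import *
go([.657,.0435,.311],-1.619)
p,im=snap("wrist","w1")
for P in([.657,.0435,.321],[.681,.0435,.321],[.633,.0435,.321]):print(proj(p,P))
```

```text
gp [0.6562 0.0477 0.3983] jawyaw -1.613 down [-0.002  0.003 -1.   ] shift [-0.11  8.73  0.43] turn 0.00594479333022524 F [0.1 0.7 0.2] w 0.999 t 1.82 j [ 0.16  0.43 -0.47  1.06  0.19  1.7  -1.86]
[263.03937593 205.78378125]
[261.85998418 174.03285258]
[264.14404987 235.52319859]
```

View pics/w1.png

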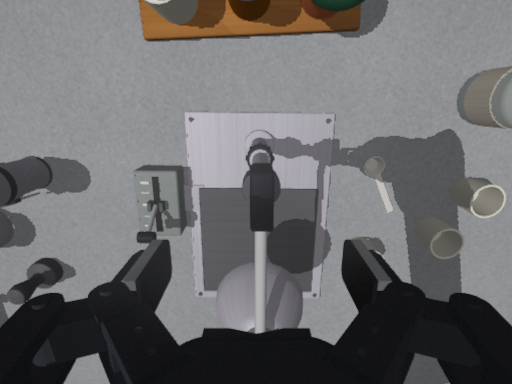

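Run:
```python
from h import *
a=cv2.imread("pics/w1.png")[140:260,210:310];b=cv2.imread("pics/scene0.png")[130:200,270:320]
a=cv2.resize(a,None,fx=4,fy=4,interpolation=0);b=cv2.resize(b,None,fx=6,fy=6,interpolation=0)
b=cv2.copyMakeBorder(b,0,60,0,0,0)
cv2.imwrite("pics/c1.png",np.hstack([a,b]))
```

```text
(no output)
```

View pics/c1.png

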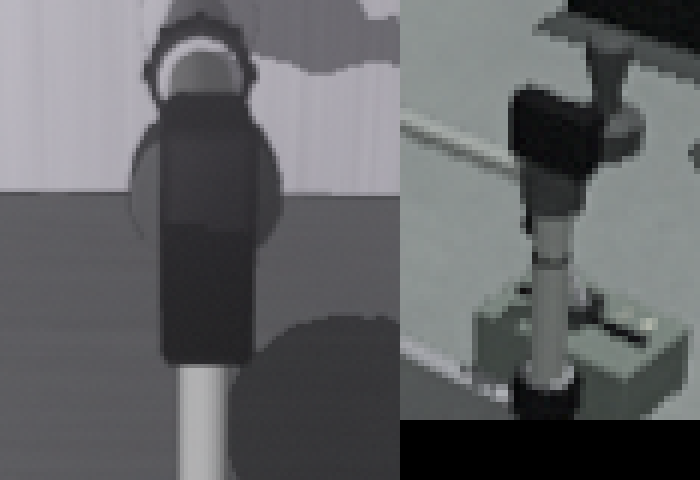

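Call:
{"op": "arm_command", "data": {
  "targets": [
    [-0.2, 3, 0.4, 0, 100],
    [-0.3, 6, 0.4, 0, 100],
    [-0.3, 8, 0.4, 0, 100],
    [-0.3, 8.7, 0.4, 0, 100],
    [-0.3, 8.7, 0.4, 0, 60],
    [-0.3, 8.7, 0.4, 0, 0],
    [-0.3, 8.7, 0.4, 0, 0],
    [-0.3, 8.7, 0.4, 0, 0],
    [-0.3, 8.7, 0.4, 0, 0]
  ],
  "squeeze": 60
}}

```text
clock: 2.62
position: [0.6584, 0.038, 0.3683]
ee_rot: [0.018, 0.707, -0.707, -0.016]
ft_force: [0.6, 6.7, 3.0]
grip_width: 0.299
```

Run:
```python
from h import *
go([.659,.0435,.311],-1.619)
p,im=snap("scene","s2",(200,80,400,230),4)
```

```text
gp [0.6585 0.0381 0.3144] jawyaw -1.619 down [ 0.002  0.001 -1.   ] shift [-0.02  0.34 -0.54] turn 0.0001547490456152989 F [0.6 6.7 3. ] w 0.299 t 2.62 j [ 0.19  0.43 -0.46  1.24  0.19  1.52 -1.86]
```

View pics/s2.png

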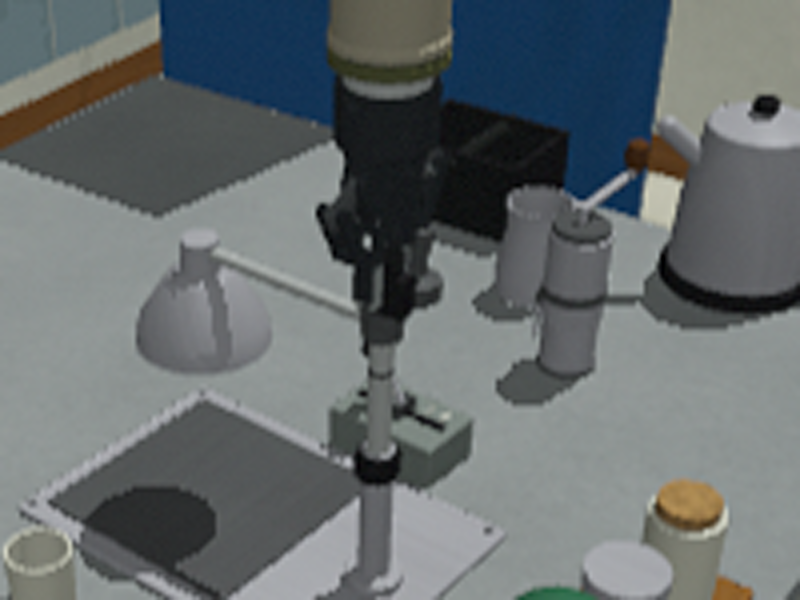

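Call:
{"op": "arm_command", "data": {
  "targets": [
    [0, 0, 0, 0, 0],
    [0, 0, 0, 0, 0],
    [0, 0, 0, 0, 0]
  ]
}}

```text
clock: 2.92
position: [0.6583, 0.0409, 0.3682]
ee_rot: [0.017, 0.708, -0.706, -0.015]
ft_force: [1.6, 8.4, 1.4]
grip_width: 0.191
```

Run:
```python
from h import *
go([.659,.0435,.311],-1.619)
```

```text
gp [0.6584 0.0411 0.3143] jawyaw -1.615 down [ 0.003  0.004 -1.   ] shift [-0.05  0.34 -0.24] turn 0.003503513205128206 F [1.6 8.4 1.4] w 0.191 t 2.92 j [ 0.19  0.43 -0.47  1.24  0.18  1.52 -1.86]
```

Call:
{"op": "arm_command", "data": {
  "targets": [
    [0, 0, 0, 0, 0],
    [0, 0, 0, -0.06, 0],
    [0, 0, 0, -0.16, 0],
    [0, 0, 0, -0.26, 0],
    [0, 0, 0, -0.36, 0],
    [0, 0, 0, -0.46, 0],
    [0, 0, 0, -0.56, 0],
    [0, 0, 0, -0.67, 0],
    [0, 0, 0, -0.78, 0],
    [0, 0, 0, -0.88, 0]
  ],
  "squeeze": 110
}}

```text
clock: 3.75
position: [0.6582, 0.0419, 0.3682]
ee_rot: [-0.287, 0.647, -0.644, 0.291]
ft_force: [1.6, 12.5, 0.1]
grip_width: 0.181
```

Run:
```python
from h import *
go([.659,.0435,.311],-0.119)
print(manip.get_obs()["torque"])
p,im=snap("top","t3",(140,80,360,280),3)
```

```text
gp [0.6584 0.0422 0.3143] jawyaw -0.729 down [ 0.003  0.005 -1.   ] shift [-0.14  0.33 -0.04] turn -0.6099500862030607 F [ 1.6 12.5  0.1] w 0.181 t 3.75 j [ 0.28  0.45 -0.61  1.23  0.25  1.53 -1.01]
[ 2.58290826 -0.55762003 -0.15590826]
```

View pics/t3.png

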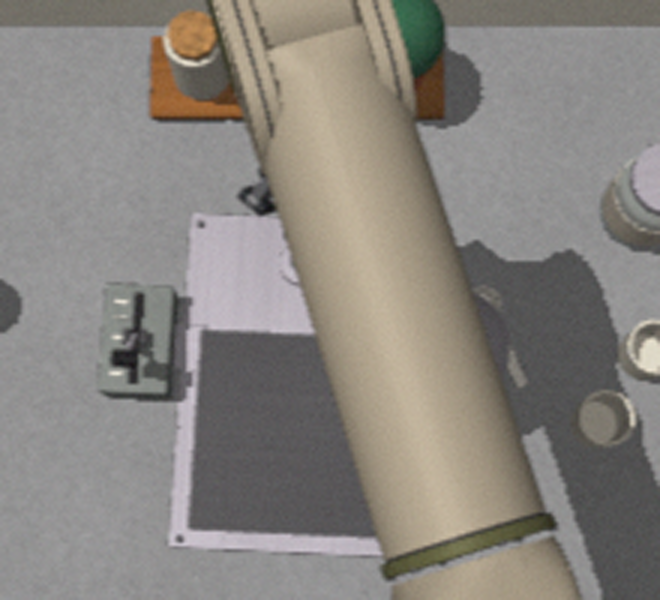

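Call:
{"op": "arm_command", "data": {
  "targets": [
    [0, 0, 0, -0.1, 0],
    [0, 0, 0, -0.2, 0],
    [0, 0, 0, -0.3, 0],
    [0, 0, 0, -0.4, 0],
    [0, 0, 0, -0.5, 0],
    [0, 0.5, 0, -0.5, 0],
    [0, 1.5, 0, -0.5, 0],
    [0, 2.5, 0, -0.5, 0],
    [0, 3.5, 0, -0.5, 0],
    [0, 4.5, 0, -0.5, 0]
  ]
}}

```text
clock: 4.63
position: [0.658, 0.0425, 0.323]
ee_rot: [-0.436, 0.556, -0.554, 0.44]
ft_force: [-0.8, 11.5, 2.1]
grip_width: 0.185
```

Run:
```python
from h import *
go([.659,.0435,.242],-0.119)
p,im=snap("scene","s4",(200,80,400,230),4)
```

```text
gp [0.6581 0.0428 0.2691] jawyaw -0.234 down [ 0.002  0.006 -1.   ] shift [-0.07  2.71  0.07] turn -0.11500450319183009 F [-0.8 11.5  2.1] w 0.185 t 4.63 j [ 0.34  0.48 -0.68  1.3   0.29  1.45 -0.55]
```

View pics/s4.png

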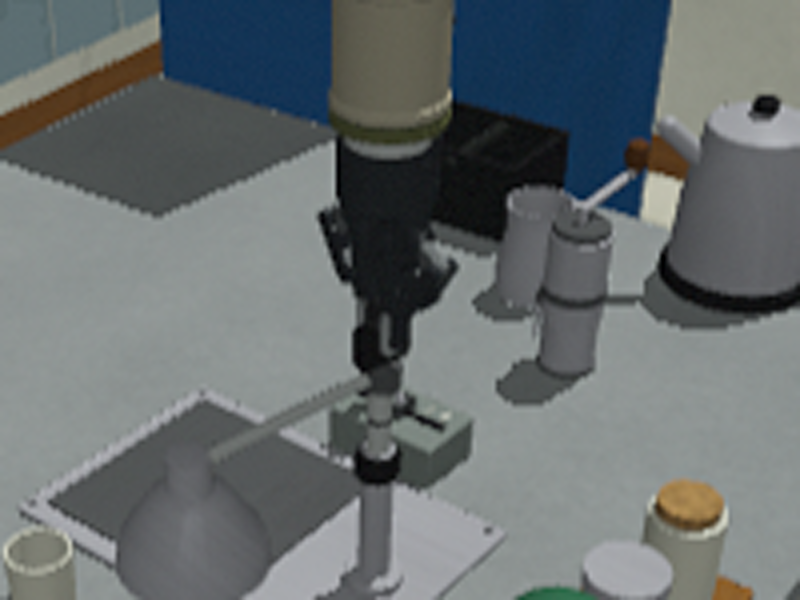

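Call:
{"op": "arm_command", "data": {
  "targets": [
    [0, 0.8, 0, 0, 0],
    [0, 1.5, 0, 0, 0],
    [0, 2.0, 0, 0, 0],
    [0, 2.0, 0, 0, 0]
  ]
}}

```text
clock: 5.02
position: [0.6578, 0.0424, 0.3017]
ee_rot: [-0.437, 0.556, -0.553, 0.44]
ft_force: [2.0, 13.5, -8.2]
grip_width: 0.184
```

Run:
```python
from h import *
go([.659,.0435,.242],-0.119)
p,im=snap("scene","s5",(275,160,315,210),12)
# earlier pictures same crop are downsampled; measure stem column profile
g=im[160:205,292:297].mean((1,2)); print(list(zip(range(160,205),g.astype(int))))
```

```text
gp [0.6578 0.0427 0.2478] jawyaw -0.234 down [ 0.     0.006 -1.   ] shift [-0.1   0.58  0.1 ] turn -0.11507586032878425 F [ 2.  13.5 -8.2] w 0.184 t 5.02 j [ 0.34  0.49 -0.68  1.34  0.3   1.42 -0.56]
[(160, np.int64(22)), (161, np.int64(22)), (162, np.int64(22)), (163, np.int64(23)), (164, np.int64(31)), (165, np.int64(47)), (166, np.int64(56)), (167, np.int64(53)), (168, np.int64(50)), (169, np.int64(48)), (170, np.int64(49)), (171, np.int64(48)), (172, np.int64(51)), (173, np.int64(50)), (174, np.int64(37)), (175, np.int64(17)), (176, np.int64(18)), (177, np.int64(28)), (178, np.int64(42)), (179, np.int64(48)), (180, np.int64(50)), (181, np.int64(51)), (182, np.int64(49)), (183, np.int64(45)), (184, np.int64(79)), (185, np.int64(104)), (186, np.int64(104)), (187, np.int64(103)), (188, np.int64(103)), (189, np.int64(104)), (190, np.int64(79)), (191, np.int64(60)), (192, np.int64(93)), (193, np.int64(114)), (194, np.int64(96)), (195, np.int64(29)), (196, np.int64(14)), (197, np.int64(16)), (198, np.int64(16)), (199, np.int64(16)), (200, np.int64(11)), (201, np.int64(70)), (202, np.int64(99)), (203, np.int64(99)), (204, np.int64(98))]
```

View pics/s5.png

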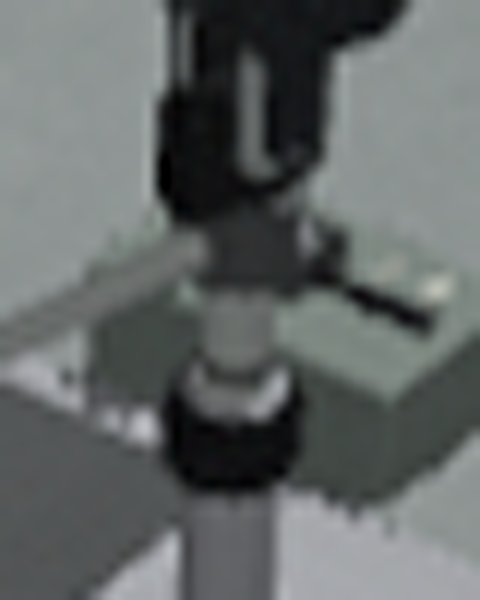

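Run:
```python
from h import *
s=cam("scene"); p=cam("top");th,o,_=fitframe(p);S=w2(th,o,[.19,0,.15]);print(S)
d=s["origin"][:2]-S[:2];d/=np.linalg.norm(d)
for r,z in((.014,.15),(.010,.15),(.010,.154),(.010,.158),(.010,.162),(.0175,.15),(.017,.2)):
    print(r,z,proj(s,[*(S[:2]+r*d),z]))
```

```text
[0.65640726 0.04430781 0.15      ]
0.014 0.15 [293.67603277 194.16552997]
0.01 0.15 [293.70189851 193.43029869]
0.01 0.154 [293.73670263 192.44099496]
0.01 0.158 [293.77164077 191.44788153]
0.01 0.162 [293.80671371 190.45093636]
0.0175 0.15 [293.65328938 194.81200879]
0.017 0.2 [294.10239242 182.04629636]
```

Call:
{"op": "arm_command", "data": {
  "targets": [
    [0, 0.4, 0, 0, 0],
    [0, 0.75, 0, 0, 0],
    [0, 0.75, 0, 0, 0],
    [0, 0.75, 0, 0, 0]
  ]
}}

```text
clock: 5.4
position: [0.6579, 0.0424, 0.2947]
ee_rot: [-0.437, 0.556, -0.554, 0.44]
ft_force: [0.5, 12.5, -3.4]
grip_width: 0.187
```

Run:
```python
from h import *
go([.659,.0435,.242],-0.119)
p,im=snap("scene","s6",(275,160,315,210),12)
g=im[180:200,292:297].mean((1,2)); print(list(zip(range(180,200),g.astype(int))))
```

```text
gp [0.658  0.0427 0.2408] jawyaw -0.234 down [ 0.001  0.006 -1.   ] shift [-0.1  -0.11  0.08] turn -0.11514641851523422 F [ 0.5 12.5 -3.4] w 0.187 t 5.4 j [ 0.34  0.5  -0.68  1.35  0.3   1.4  -0.56]
[(180, np.int64(42)), (181, np.int64(50)), (182, np.int64(52)), (183, np.int64(50)), (184, np.int64(46)), (185, np.int64(51)), (186, np.int64(85)), (187, np.int64(105)), (188, np.int64(104)), (189, np.int64(103)), (190, np.int64(104)), (191, np.int64(102)), (192, np.int64(75)), (193, np.int64(67)), (194, np.int64(79)), (195, np.int64(30)), (196, np.int64(15)), (197, np.int64(17)), (198, np.int64(15)), (199, np.int64(15))]
```

View pics/s6.png

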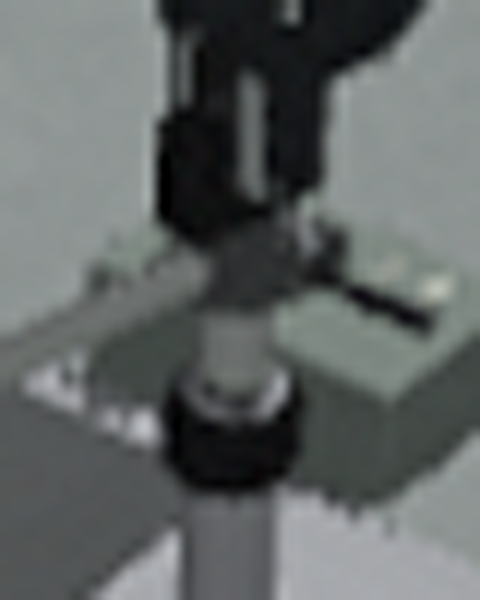

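Call:
{"op": "arm_command", "data": {
  "targets": [
    [0, 0.2, 0, 0, 0],
    [0, 0.2, 0, 0, 0],
    [0, 0.2, 0, 0, 0]
  ]
}}

```text
clock: 5.7
position: [0.658, 0.0425, 0.2931]
ee_rot: [-0.436, 0.556, -0.554, 0.44]
ft_force: [0.5, 12.0, -1.8]
grip_width: 0.188
```

Run:
```python
from h import *
go([.659,.0435,.242],-0.119)
for i in range(2):
    p,im=snap("scene",f"s7{i}",(275,160,315,210),12)
    g=im[180:200,292:297].mean((1,2)); print(g.astype(int))
```

```text
gp [0.658  0.0428 0.2392] jawyaw -0.234 down [ 0.001  0.006 -1.   ] shift [-0.09 -0.27  0.08] turn -0.11517480831807836 F [ 0.5 12.  -1.8] w 0.188 t 5.7 j [ 0.34  0.5  -0.68  1.35  0.3   1.4  -0.56]
[ 40  46  49  50  47  46  72  99 105 103 103 105  86  72  75  30  14  16
  17  16]
[ 38  47  50  50  47  46  72  99 104 104 104 104  86  72  75  30  15  17
  17  14]
```

View pics/s71.png

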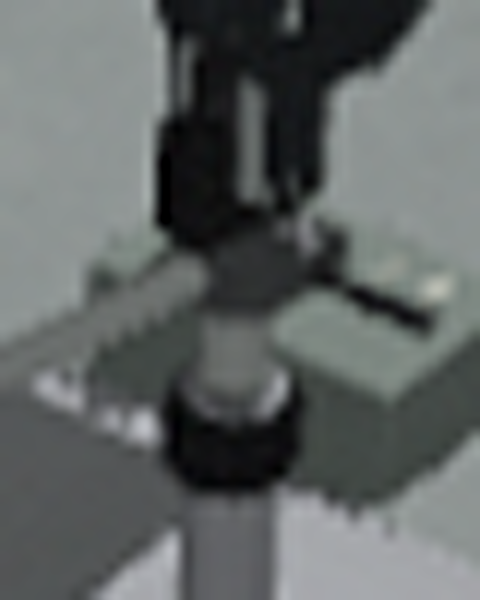

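Call:
{"op": "arm_command", "data": {
  "targets": [
    [0, 0, 0, 0, 70],
    [0, 0, 0, 0, 70],
    [0, 0, 0, 0, 70],
    [0, -1, 0, 0, 75],
    [0, -3, 0, 0, 85],
    [0, -6, 0, 0, 85],
    [0, -9, 0, 0, 85]
  ],
  "squeeze": 40
}}

```text
clock: 6.38
position: [0.6578, 0.037, 0.384]
ee_rot: [-0.437, 0.556, -0.556, 0.436]
ft_force: [0.6, 0.4, 0.5]
grip_width: 0.851
```

Run:
```python
from h import *
go([.435,-.146,.18],-0.05)
p,im=snap("scene","s8")
```

```text
gp [0.6578 0.037  0.3301] jawyaw -0.24 down [-0.001 -0.    -1.   ] shift [ 23.06  15.03 -17.29] turn -0.18979620630531757 F [0.6 0.4 0.5] w 0.851 t 6.38 j [ 0.33  0.46 -0.68  1.2   0.29  1.58 -0.54]
```

View pics/s8.png

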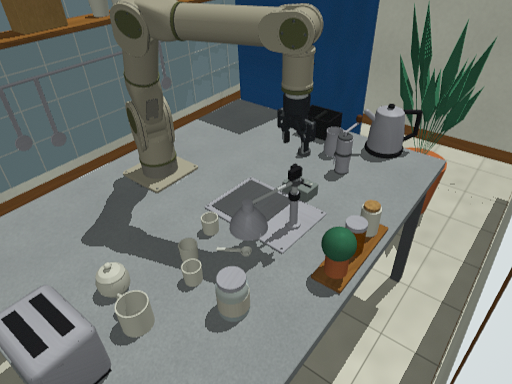

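Call:
{"op": "arm_command", "data": {
  "targets": [
    [3.2, 0, -2.4, -0.03, 85],
    [6.4, 0, -4.8, -0.06, 85],
    [9.6, 0, -7.2, -0.1, 85],
    [12.8, 1, -9.6, -0.13, 85],
    [16, 3, -12, -0.16, 85],
    [19, 6, -14.3, -0.19, 85],
    [21.5, 9, -16.1, -0.19, 85],
    [23, 11, -17.3, -0.19, 85],
    [23, 12, -17.3, -0.19, 85],
    [23, 12, -17.3, -0.19, 85]
  ]
}}

```text
clock: 7.27
position: [0.4338, -0.1459, 0.261]
ee_rot: [-0.488, 0.514, -0.512, 0.486]
ft_force: [0.8, 0.4, 0.4]
grip_width: 0.849
```

Run:
```python
from h import *
go([.435,-.146,.035],-0.05)
p,im=snap("wrist","w2")
for P in([.435,-.146,.06],[.472,-.278,.06],[.546,-.333,.06]):print(proj(p,P))
```

```text
gp [ 0.4337 -0.1459  0.2071] jawyaw -0.052 down [-0.003 -0.    -1.   ] shift [ 0.   17.21  0.18] turn -0.0021962355762887853 F [0.8 0.4 0.4] w 0.849 t 7.27 j [ 0.85  0.03 -0.63  1.91  0.02  1.21  0.16]
[257.0168256 181.938881 ]
[297.02424892 296.82847701]
[362.52019363 335.13973708]
```

View pics/w2.png

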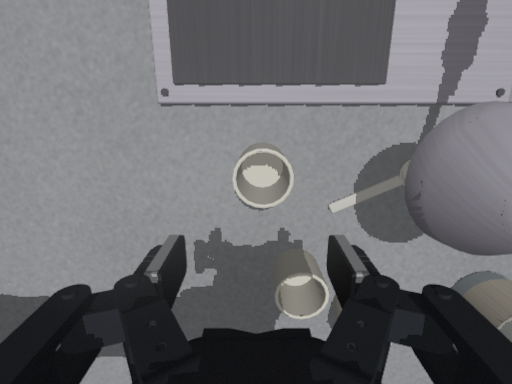

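Call:
{"op": "arm_command", "data": {
  "targets": [
    [-0.3, 3, 0.7, 0, 100],
    [-0.3, 7, 0.7, 0, 100],
    [-0.3, 11, 0.7, 0, 100],
    [-0.3, 14.5, 0.7, 0, 100],
    [-0.3, 16.5, 0.7, 0, 100],
    [-0.3, 17.0, 0.7, 0, 100],
    [-0.3, 17.0, 0.7, 0, 60],
    [-0.3, 17.0, 0.7, 0, 40],
    [-0.3, 17.0, 0.7, 0, 40],
    [-0.3, 17.0, 0.7, 0, 40]
  ],
  "squeeze": 45
}}

```text
clock: 8.15
position: [0.4443, -0.1421, 0.0948]
ee_rot: [0.487, -0.511, 0.513, -0.488]
ft_force: [-2.6, 1.7, 4.1]
grip_width: 0.69
```

Run:
```python
from h import *
p=cam("top");th,o,_=fitframe(p)
for y in(-.07,0,.07):
    P=w2(th,o,[0,y,.055]);print(P);go(P,-.048)
```

```text
[ 0.46326111 -0.01647513  0.055     ]
gp [ 0.4444 -0.1422  0.0409] jawyaw -0.049 down [ 0.003 -0.001 -1.   ] shift [-12.65  -1.42   1.27] turn -0.000827094686195462 F [-2.6  1.7  4.1] w 0.69 t 8.15 j [ 0.77  0.29 -0.61  2.05  0.22  0.86 -0.01]
[0.46662704 0.0534439  0.055     ]
gp [ 0.4444 -0.1422  0.0409] jawyaw -0.049 down [ 0.003 -0.001 -1.   ] shift [-19.65  -1.42   1.27] turn -0.000827094686195462 F [-2.6  1.7  4.1] w 0.69 t 8.15 j [ 0.77  0.29 -0.61  2.05  0.22  0.86 -0.01]
[0.46999296 0.12336292 0.055     ]
gp [ 0.4444 -0.1422  0.0409] jawyaw -0.049 down [ 0.003 -0.001 -1.   ] shift [-26.65  -1.43   1.26] turn -0.000827094686195462 F [-2.6  1.7  4.1] w 0.69 t 8.15 j [ 0.77  0.29 -0.61  2.05  0.22  0.86 -0.01]
```

Call:
{"op": "arm_command", "data": {
  "targets": [
    [0, -1, 0, 0, 40],
    [0, -3, 0, 0, 40],
    [-2, -4, 0.1, 0, 40],
    [-5, -4, 0.3, 0, 40],
    [-9, -4, 0.5, 0, 40],
    [-13, -4, 0.7, 0, 40],
    [-17, -4, 0.9, 0, 40],
    [-21, -4, 1.1, 0, 40],
    [-25, -4, 1.3, 0, 40],
    [-26.6, -4, 1.3, 0, 40]
  ],
  "squeeze": 60
}}

```text
clock: 8.98
position: [0.4694, 0.1287, 0.1351]
ee_rot: [0.487, -0.511, 0.511, -0.49]
ft_force: [-0.1, 1.0, -0.7]
grip_width: 0.685
```

Run:
```python
from h import *
p=cam("top");th,o,_=fitframe(p)
P=w2(th,o,[0,.07,.055]);go(P,-.048)
p,im=snap("wrist","w3")
for x in((-.11,-.11),(-.11,.11),(.11,.11),(.11,-.11)):print(proj(p,w2(th,o,[*x,.012])))
```

```text
gp [0.4696 0.1289 0.0812] jawyaw -0.044 down [ 0.004  0.002 -1.   ] shift [0.56 2.62 0.05] turn 0.0038193517674911526 F [-0.1  1.  -0.7] w 0.685 t 8.98 j [ 0.35  0.3  -0.79  1.97  0.26  0.97 -0.61]
[130.62376299 406.4606465 ]
[ 91.88535248 162.52048332]
[418.19460156 163.7556346 ]
[377.9711651  406.57474146]
```

View pics/w3.png

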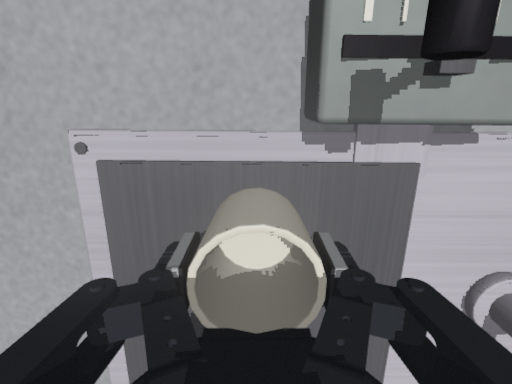

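Call:
{"op": "arm_command", "data": {
  "targets": [
    [0.5, 1, 0, 0, 40],
    [0.5, 2, 0, 0, 40],
    [0.5, 2.7, 0, 0, 40],
    [0.5, 2.9, 0, 0, 40],
    [0.5, 2.9, 0, 0, 40],
    [0.5, 2.9, 0, 0, 85],
    [0.5, 2.9, 0, 0, 95],
    [0.5, 2.9, 0, 0, 95],
    [0.5, -1, 0, 0, 95],
    [0.5, -5, 0, 0, 95]
  ]
}}

```text
clock: 9.87
position: [0.467, 0.1171, 0.1813]
ee_rot: [-0.489, 0.514, -0.511, 0.486]
ft_force: [1.4, -0.0, 1.2]
grip_width: 0.95
```

Run:
```python
from h import *
go([.551,-.333,.18],-.048)
go([.478,-.278,.18],-.048)
p,im=snap("scene","s9",(120,140,320,300),3.5)
```

```text
gp [0.4667 0.1171 0.1274] jawyaw -0.049 down [-0.006  0.    -1.   ] shift [44.54 -5.32 10.62] turn -0.0014362982398010704 F [ 1.4 -0.   1.2] w 0.95 t 9.87 j [ 0.41  0.22 -0.81  1.94  0.18  1.06 -0.53]
gp [0.4667 0.1171 0.1274] jawyaw -0.049 down [-0.006  0.    -1.   ] shift [39.41 -5.28  3.06] turn -0.0014362982398010704 F [ 1.4 -0.   1.2] w 0.95 t 9.87 j [ 0.41  0.22 -0.81  1.94  0.18  1.06 -0.53]
```

View pics/s9.png

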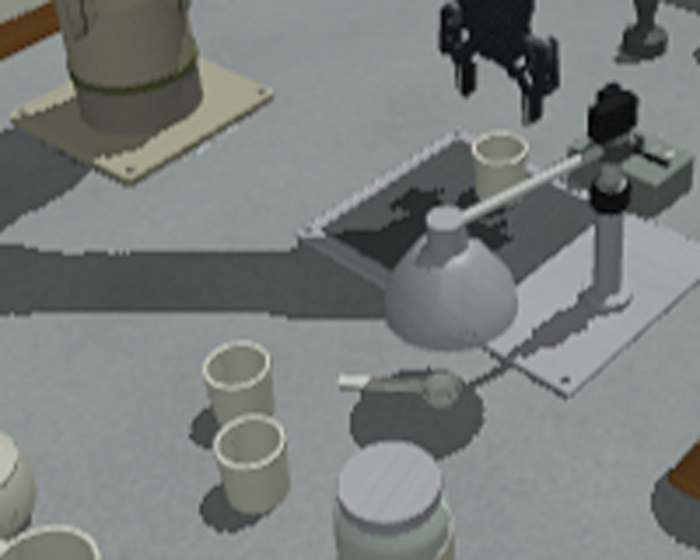

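Call:
{"op": "arm_command", "data": {
  "targets": [
    [3, -2, -1, 0, 95],
    [7, -4, -2, 0, 95],
    [11, -6, -2, 0, 95],
    [15, -7, -2, 0, 95],
    [19, -7, -2, 0, 95],
    [23, -7, -1, 0, 95],
    [27, -7, 0, 0, 95],
    [31, -7, 1, 0, 95],
    [35, -7, 2, 0, 95],
    [39, -7, 3, 0, 95]
  ]
}}

```text
clock: 10.75
position: [0.4785, -0.2735, 0.2521]
ee_rot: [0.488, -0.512, 0.512, -0.487]
ft_force: [0.2, 0.2, 0.7]
grip_width: 0.948
```

Call:
{"op": "arm_command", "data": {
  "targets": [
    [0, 0, 0, 0, 95]
  ]
}}

```text
clock: 10.83
position: [0.4773, -0.28, 0.2511]
ee_rot: [0.486, -0.514, 0.515, -0.484]
ft_force: [-0.9, 0.2, -0.5]
grip_width: 0.952
```

Run:
```python
from h import *
go([.478,-.278,.041],-.048)
p,im=snap("wrist","w4")
for P in([.478,-.278,.06],[.551,-.333,.06]):print(proj(p,P))
```

```text
gp [ 0.4773 -0.2801  0.1972] jawyaw -0.059 down [-0.001 -0.002 -1.   ] shift [-0.24 15.62  0.08] turn -0.01137315201127187 F [-0.9  0.2 -0.5] w 0.952 t 10.83 j [ 0.87  0.25 -0.49  1.7   0.13  1.22  0.29]
[255.97148627 182.16447527]
[333.75114727 232.06966016]
```

View pics/w4.png

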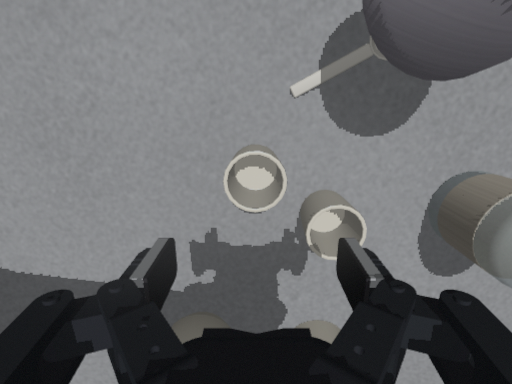

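Call:
{"op": "arm_command", "data": {
  "targets": [
    [-0.2, 3, 0.1, 0, 92],
    [-0.2, 7, 0.1, 0, 92],
    [-0.2, 11, 0.1, 0, 92],
    [-0.2, 14, 0.1, 0, 92],
    [-0.2, 15.5, 0.1, 0, 92],
    [-0.2, 15.7, 0.1, 0, 92],
    [-0.2, 15.7, 0.1, 0, 60],
    [-0.2, 15.7, 0.1, 0, 40],
    [-0.2, 15.7, 0.1, 0, 40],
    [-0.2, 15.7, 0.1, 0, 40]
  ],
  "squeeze": 60
}}

```text
clock: 11.72
position: [0.4807, -0.2692, 0.0969]
ee_rot: [0.487, -0.511, 0.513, -0.488]
ft_force: [-0.7, 0.9, 1.9]
grip_width: 0.666
```

Run:
```python
from h import *
p=cam("top");th,o,_=fitframe(p)
P=w2(th,o,[0,0,.055]);go(P,-.048)
```

```text
gp [ 0.4808 -0.2693  0.043 ] jawyaw -0.049 down [ 0.002 -0.001 -1.   ] shift [-32.16  -1.25  -3.  ] turn -0.001070844886381428 F [-0.7  0.9  1.9] w 0.666 t 11.72 j [ 0.82  0.42 -0.46  1.85  0.23  0.92  0.2 ]
```

Call:
{"op": "arm_command", "data": {
  "targets": [
    [0, -1.5, 0, 0, 40],
    [-1, -4, -0.5, 0, 40],
    [-4, -6, -2, 0, 40],
    [-8, -6, -3.5, 0, 40],
    [-12, -6, -4, 0, 40],
    [-16, -6, -4, 0, 40],
    [-20, -6, -4, 0, 40],
    [-24, -6, -3.5, 0, 40],
    [-28, -6, -3, 0, 40],
    [-31, -6, -3, 0, 40]
  ]
}}

```text
clock: 12.55
position: [0.4659, 0.0457, 0.1567]
ee_rot: [0.487, -0.511, 0.512, -0.489]
ft_force: [0.3, -0.3, -1.8]
grip_width: 0.67
```

Call:
{"op": "arm_command", "data": {
  "targets": [
    [0, 0, 0, 0, 40]
  ]
}}

```text
clock: 12.63
position: [0.4655, 0.0492, 0.1568]
ee_rot: [0.488, -0.51, 0.51, -0.491]
ft_force: [0.3, 0.6, -2.8]
grip_width: 0.668
```

Run:
```python
from h import *
p=cam("top");th,o,_=fitframe(p)
P=w2(th,o,[0,0,.055]);go(P,-.048)
p,im=snap("wrist","w5")
o_=manip.get_obs();
print(proj(p,w2(th,o,[0,.07,.072])))
```

```text
gp [0.4657 0.0493 0.1029] jawyaw -0.041 down [ 0.003  0.002 -1.   ] shift [-0.41  4.79  0.06] turn 0.007167882164433426 F [ 0.3  0.6 -2.8] w 0.668 t 12.63 j [ 0.48  0.2  -0.73  2.    0.16  0.99 -0.37]
[256.36013373 101.4087001 ]
```

View pics/w5.png

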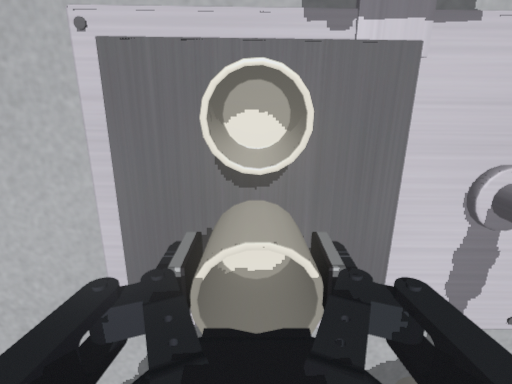

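Call:
{"op": "arm_command", "data": {
  "targets": [
    [-0.6, 0, 1.5, 0, 40],
    [-0.7, 1.5, 3.5, 0, 40],
    [-0.7, 3, 3.5, 0, 40],
    [-0.7, 4.3, 3.5, 0, 40],
    [-0.7, 4.9, 3.5, 0, 40],
    [-0.7, 4.9, 3.5, 0, 40],
    [-0.7, 4.9, 3.5, 0, 85],
    [-0.7, 4.9, 3.5, 0, 95],
    [-0.7, 4.9, 3.5, 0, 95],
    [-0.7, 1, 3.5, 0, 95]
  ]
}}

```text
clock: 13.52
position: [0.497, 0.0462, 0.1403]
ee_rot: [-0.49, 0.515, -0.51, 0.485]
ft_force: [-1.4, -1.2, -0.4]
grip_width: 0.947
```

Run:
```python
from h import *
go([.553,-.333,.19],-.048)
p,im=snap("scene","s10",(120,140,320,300),3.5)
```

```text
gp [0.4964 0.0462 0.0864] jawyaw -0.05 down [-0.01 -0.   -1.  ] shift [ 37.6  -10.42   7.44] turn -0.001845760928389506 F [-1.4 -1.2 -0.4] w 0.947 t 13.52 j [ 0.45  0.31 -0.7   1.93  0.23  1.   -0.42]
```

View pics/s10.png

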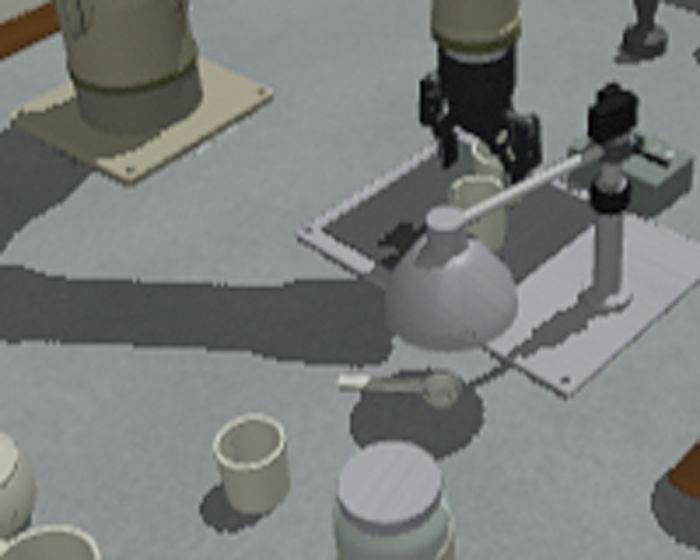

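Call:
{"op": "arm_command", "data": {
  "targets": [
    [0, -4, 0, 0, 95],
    [2, -7, -2, 0, 95],
    [6, -10, -4, 0, 95],
    [10, -11, -5, 0, 95],
    [14, -11, -5, 0, 95],
    [18, -11, -5, 0, 95],
    [22, -11, -4, 0, 95],
    [26, -11, -2, 0, 95],
    [29.5, -11, 0, 0, 95],
    [33, -11, 3, 0, 95]
  ]
}}

```text
clock: 14.4
position: [0.5058, -0.2766, 0.2557]
ee_rot: [0.487, -0.512, 0.513, -0.486]
ft_force: [0.9, 0.1, 0.3]
grip_width: 0.951
```

Call:
{"op": "arm_command", "data": {
  "targets": [
    [3, 0, 2.5, 0, 95],
    [4.6, 0, 4.5, 0, 95],
    [4.6, 0, 4.5, 0, 95],
    [4.6, 0, 4.5, 0, 95]
  ]
}}

```text
clock: 14.73
position: [0.5495, -0.3218, 0.2545]
ee_rot: [-0.487, 0.513, -0.512, 0.488]
ft_force: [0.2, 0.0, -0.6]
grip_width: 0.946
```

Run:
```python
from h import *
go([.553,-.333,.041],-.048)
p,im=snap("wrist","w6")
for P in([.553,-.333,.06],):print(proj(p,P))
```

```text
gp [ 0.5494 -0.3217  0.2006] jawyaw -0.05 down [-0.001  0.001 -1.   ] shift [ 1.13 15.96  0.42] turn -0.0019167153849524166 F [ 0.2  0.  -0.6] w 0.946 t 14.73 j [ 0.8   0.43 -0.45  1.47  0.19  1.29  0.28]
[259.6134764  195.05076035]
```

View pics/w6.png

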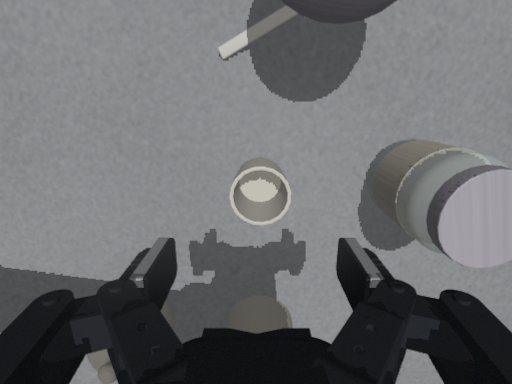

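Call:
{"op": "arm_command", "data": {
  "targets": [
    [0.7, 3, 0.3, 0, 95],
    [1.2, 7, 0.4, 0, 95],
    [1.2, 11, 0.4, 0, 95],
    [1.2, 14, 0.4, 0, 95],
    [1.2, 15.7, 0.4, 0, 95],
    [1.2, 15.9, 0.4, 0, 95],
    [1.2, 15.9, 0.4, 0, 60],
    [1.2, 15.9, 0.4, 0, 40],
    [1.2, 15.9, 0.4, 0, 40],
    [1.2, 15.9, 0.4, 0, 40]
  ]
}}

```text
clock: 15.62
position: [0.5536, -0.3337, 0.0989]
ee_rot: [0.487, -0.511, 0.513, -0.488]
ft_force: [-2.9, 0.6, 6.7]
grip_width: 0.682
```

Run:
```python
from h import *
p=cam("top");th,o,_=fitframe(p)
P=w2(th,o,[-.02,-.065,.055]);go(P,-.048)
```

```text
gp [ 0.5537 -0.3338  0.045 ] jawyaw -0.049 down [ 0.003 -0.002 -1.   ] shift [-31.75  -1.09 -12.59] turn -0.0009774343706372424 F [-2.9  0.6  6.7] w 0.682 t 15.62 j [ 0.78  0.59 -0.41  1.58  0.27  1.02  0.24]
```

Call:
{"op": "arm_command", "data": {
  "targets": [
    [0, -1.5, 0, 0, 40],
    [0, -4, -1.5, 0, 40],
    [-1.5, -6, -5, 0, 40],
    [-3, -6, -9, 0, 40],
    [-5.5, -6, -12, 0, 40],
    [-9.5, -6, -12.6, 0, 40],
    [-13.5, -6, -12.6, 0, 40],
    [-17.5, -6, -12.6, 0, 40],
    [-21.5, -6, -12.6, 0, 40],
    [-25.5, -6, -12.6, 0, 40]
  ]
}}

```text
clock: 16.45
position: [0.4395, -0.0708, 0.158]
ee_rot: [0.487, -0.511, 0.513, -0.488]
ft_force: [1.6, 0.2, -0.9]
grip_width: 0.684
```

Call:
{"op": "arm_command", "data": {
  "targets": [
    [-3, 0, 0, 0, 40],
    [-6.2, 0, 0, 0, 40],
    [-6.2, 0, 0, 0, 40],
    [-6.2, 0, 0, 0, 40]
  ]
}}

```text
clock: 16.78
position: [0.4428, -0.0089, 0.1577]
ee_rot: [0.488, -0.51, 0.512, -0.489]
ft_force: [-0.0, -0.4, -1.7]
grip_width: 0.684
```

Run:
```python
from h import *
p=cam("top");th,o,_=fitframe(p)
P=w2(th,o,[-.02,-.065,.057]);go(P,-.048)
p,im=snap("wrist","w7")
```

```text
gp [ 0.4429 -0.0089  0.1038] jawyaw -0.045 down [ 0.002 -0.001 -1.   ] shift [0.16 4.68 0.06] turn 0.0030344879632320243 F [-0.  -0.4 -1.7] w 0.684 t 16.78 j [ 0.59  0.14 -0.7   2.06  0.11  0.98 -0.21]
```

View pics/w7.png

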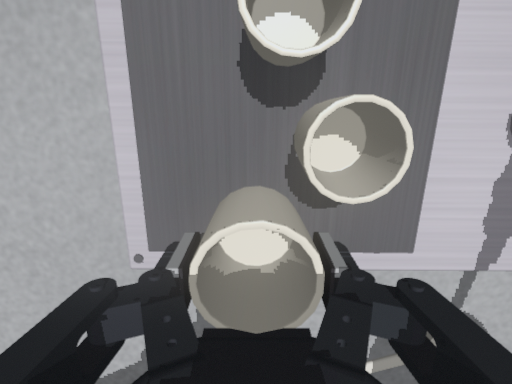

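Run:
```python
from h import *
p=cam("top");th,o,_=fitframe(p)
w=cam("wrist");c,s=np.cos(th),np.sin(th);M=np.array([[c,s],[-s,c]])
for uv,z in(((358,150),.072),((300,-2),.072),((257,277),.119),((145,250),.012),((418,250),.012)):print(uv,M@(plane(w,uv,z)[:2]-o))
```

```text
(358, 150) [ 0.03486032 -0.0157199 ]
(300, -2) [0.00067723 0.05515865]
(257, 277) [-0.01922377 -0.06266522]
(145, 250) [-0.11107525 -0.10815403]
(418, 250) [ 0.11377207 -0.10794209]
```

Call:
{"op": "arm_command", "data": {
  "targets": [
    [0.5, 1, -0.6, 0, 40],
    [0.5, 2.5, -0.6, 0, 40],
    [0.5, 4, -0.6, 0, 40],
    [0.5, 4.6, -0.6, 0, 40],
    [0.5, 4.7, -0.6, 0, 40],
    [0.5, 4.7, -0.6, 0, 40],
    [0.5, 4.7, -0.6, 0, 85],
    [0.5, 4.7, -0.6, 0, 92],
    [0.5, 4.7, -0.6, 0, 92],
    [0.5, 1, -0.6, 0, 92]
  ]
}}

```text
clock: 17.67
position: [0.4328, -0.0161, 0.1418]
ee_rot: [-0.489, 0.515, -0.51, 0.485]
ft_force: [0.0, -1.7, -0.4]
grip_width: 0.92
```

Call:
{"op": "arm_command", "data": {
  "targets": [
    [0, -4, 0, 0, 92],
    [0, -8, 0, 0, 92],
    [-3, -12, 0, 0, 92],
    [-6, -16, 0, 0, 92],
    [-6, -20, 0, 0, 92],
    [-6, -20, 0, 0, 92]
  ]
}}

```text
clock: 18.17
position: [0.4402, 0.0468, 0.3519]
ee_rot: [0.487, -0.51, 0.513, -0.49]
ft_force: [0.7, -0.3, 0.3]
grip_width: 0.917
```

Run:
```python
from h import *
go([.658,.0428,.32],-.234)
snap("wrist","w8");snap("scene","s11")
```

```text
gp [0.4406 0.0468 0.298 ] jawyaw -0.046 down [ 0.007 -0.001 -1.   ] shift [-0.61 -2.05 21.75] turn 0.18765933546834668 F [ 0.7 -0.3  0.3] w 0.917 t 18.17 j [ 0.6  -0.08 -0.75  1.8  -0.06  1.39 -0.19]
```

View pics/w8.png

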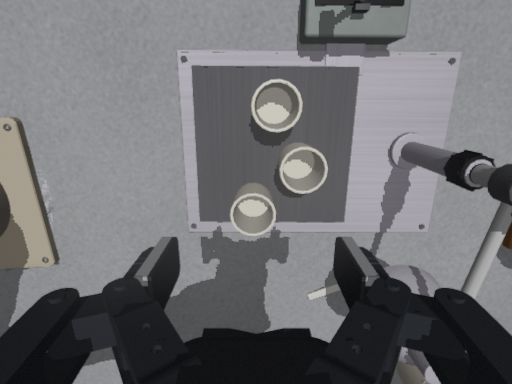

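View pics/s11.png

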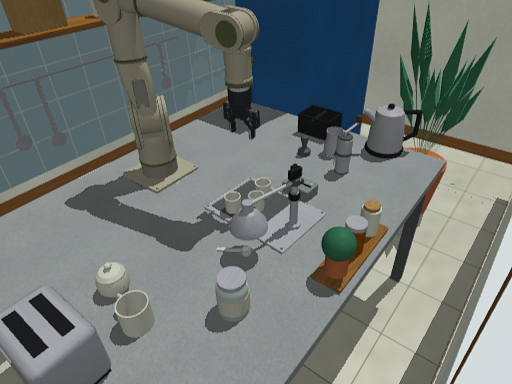

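Run:
```python
from h import *
p=cam("top");th,o,_=fitframe(p)
w=cam("wrist");c,s=np.cos(th),np.sin(th);M=np.array([[c,s],[-s,c]])
for uv,z in(((277,105),.072),((303,169),.072),((253,214),.072),((194,221),.012),((347,222),.012),((197,66),.012),((357,66),.012)):print(uv,M@(plane(w,uv,z)[:2]-o))
```

```text
(277, 105) [-2.16006642e-05  6.07847452e-02]
(303, 169) [ 0.03325107 -0.01417874]
(253, 214) [-0.02787917 -0.07290276]
(194, 221) [-0.11729186 -0.10786316]
(347, 222) [ 0.11374835 -0.10981423]
(197, 66) [-0.10017997  0.10856867]
(357, 66) [0.10702454 0.1087189 ]
```

Call:
{"op": "arm_command", "data": {
  "targets": [
    [0, -2, 3.5, 0.03, 80],
    [-0.1, -2, 7, 0.06, 80],
    [-0.2, -2, 10.5, 0.1, 80],
    [-0.3, -2, 14, 0.14, 80],
    [-0.4, -2, 17.5, 0.17, 80],
    [-0.5, -2, 20.5, 0.188, 80],
    [-0.6, -2, 21.7, 0.188, 80],
    [-0.6, -2, 21.7, 0.188, 80],
    [-0.6, -2, 21.7, 0.188, 80]
  ]
}}

```text
clock: 19.02
position: [0.6561, 0.0398, 0.3642]
ee_rot: [-0.438, 0.556, -0.555, 0.437]
ft_force: [-0.0, 0.6, -0.3]
grip_width: 0.796
```

Run:
```python
from h import *
go([.658,.0428,.239],-.234)
w,im=snap("wrist","w9")
for d in(-.024,0,.024): print(proj(w,[.658-d*np.sin(-.234),.0435+d*np.cos(-.234),.2455]))
```

```text
gp [0.656  0.0399 0.3103] jawyaw -0.237 down [-0.003  0.001 -1.   ] shift [-0.33  7.13  0.15] turn -0.0027243235911418306 F [-0.   0.6 -0.3] w 0.796 t 19.02 j [ 0.36  0.48 -0.73  1.23  0.31  1.54 -0.56]
[256.87521409 239.53513563]
[256.81947714 207.92727828]
[256.75976782 174.06672549]
```

View pics/w9.png

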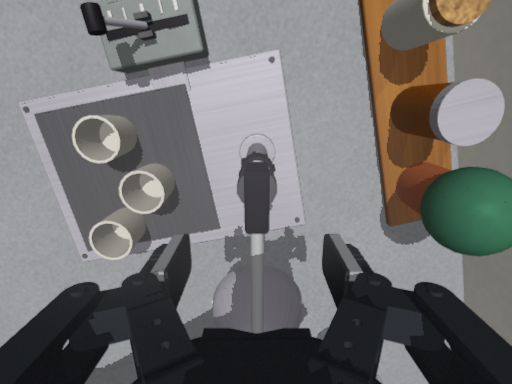

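Call:
{"op": "arm_command", "data": {
  "targets": [
    [-0.5, 2, 0.1, 0, 80],
    [-0.5, 4.5, 0.1, 0, 80],
    [-0.5, 6.5, 0.1, 0, 80],
    [-0.5, 7.1, 0.1, 0, 80],
    [-0.5, 7.1, 0.1, 0, 40],
    [-0.5, 7.1, 0.1, 0, 0],
    [-0.5, 7.1, 0.1, 0, 0],
    [-0.5, 7.1, 0.1, 0, 0],
    [-0.5, 7.1, 0.1, 0, 0],
    [-0.5, 7.1, 0.1, 0, 0]
  ],
  "squeeze": 110
}}

```text
clock: 19.9
position: [0.6582, 0.045, 0.2961]
ee_rot: [0.437, -0.555, 0.556, -0.438]
ft_force: [-2.6, 0.7, 1.1]
grip_width: 0.177
```

Run:
```python
from h import *
go([.658,.0428,.239],-1.619)
for i in range(1):
    p,im=snap("scene",f"s12{i}",(275,160,315,210),12)
    g=im[180:200,292:297].mean((1,2)); print(g.astype(int))
```

```text
gp [0.6582 0.045  0.2422] jawyaw -0.237 down [ 0.  0. -1.] shift [0.22 0.32 0.03] turn 1.3823608036232504 F [-2.6  0.7  1.1] w 0.177 t 19.9 j [ 0.36  0.51 -0.72  1.34  0.33  1.41 -0.58]
[ 32  42  48  50  49  46  49  83 105 103 103 103 104 103  79  30  14  15
  18  14]
```

View pics/s120.png

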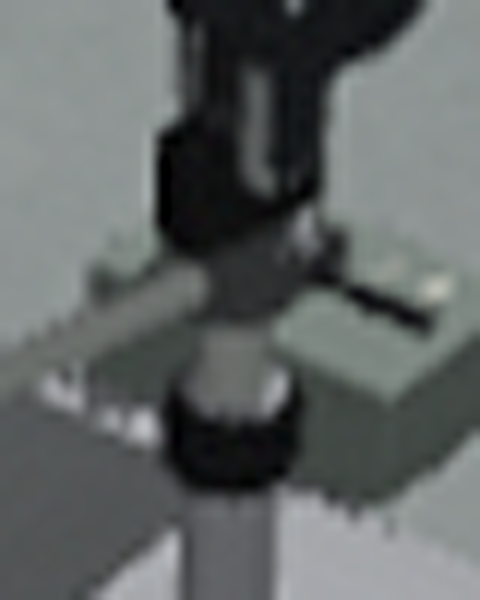

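Call:
{"op": "arm_command", "data": {
  "targets": [
    [0, -0.2, 0, 0, 0],
    [0, -0.3, 0, 0, 0],
    [0, -0.3, 0, 0, 0],
    [0, -0.3, 0, 0, 0]
  ]
}}

```text
clock: 20.28
position: [0.658, 0.0447, 0.2973]
ee_rot: [-0.438, 0.556, -0.555, 0.437]
ft_force: [-1.0, 2.1, -10.8]
grip_width: 0.179
```

Run:
```python
from h import *
go([.658,.0428,.239],-1.619)
for i in range(1):
    p,im=snap("scene",f"s13{i}",(275,160,315,210),12)
    g=im[180:200,292:297].mean((1,2)); print(g.astype(int))
```

```text
gp [0.6579 0.0447 0.2434] jawyaw -0.237 down [-0.002  0.    -1.   ] shift [0.18 0.44 0.06] turn 1.382202187798472 F [ -1.    2.1 -10.8] w 0.179 t 20.28 j [ 0.36  0.51 -0.72  1.34  0.33  1.42 -0.58]
[ 35  44  49  51  50  44  58  90 105 103 103 104  96  89  74  30  13  16
  18  16]
```

View pics/s130.png

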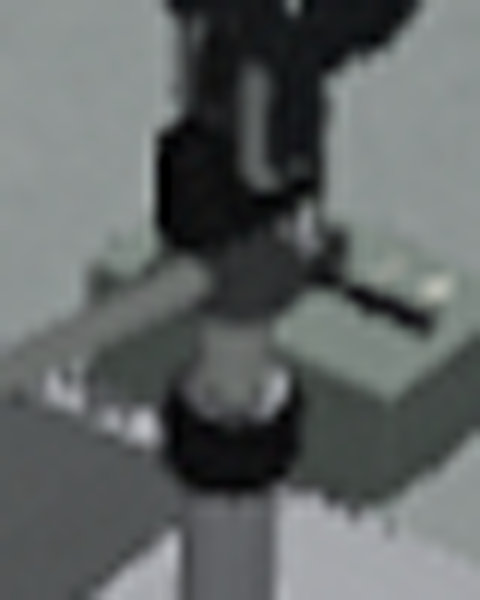

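Call:
{"op": "arm_command", "data": {
  "targets": [
    [0, -0.2, 0, 0, 0],
    [0, -0.2, 0, 0, 0],
    [0, -0.2, 0, 0, 0]
  ]
}}

```text
clock: 20.58
position: [0.6581, 0.0447, 0.3003]
ee_rot: [-0.438, 0.556, -0.555, 0.437]
ft_force: [-2.2, 2.2, -10.8]
grip_width: 0.176
```

Run:
```python
from h import *
go([.658,.0428,.239],-1.619)
for i in range(1):
    p,im=snap("scene",f"s14{i}",(275,160,315,210),12)
    g=im[180:200,292:297].mean((1,2)); print(g.astype(int))
```

```text
gp [0.6581 0.0447 0.2464] jawyaw -0.237 down [-0.001 -0.    -1.   ] shift [0.19 0.74 0.04] turn 1.382133891660187 F [ -2.2   2.2 -10.8] w 0.176 t 20.58 j [ 0.36  0.51 -0.72  1.33  0.33  1.42 -0.58]
[ 41  49  52  50  46  52  85 106 103 103 104 102  75  66  78  30  16  18
  16  15]
```

Call:
{"op": "arm_command", "data": {
  "targets": [
    [0, 0.2, 0, 0, 0],
    [0, 0.25, 0, 0, 0],
    [0, 0.25, 0, 0, 0],
    [0, 0.25, 0, 0, 0]
  ]
}}

```text
clock: 20.97
position: [0.6585, 0.0448, 0.2991]
ee_rot: [0.437, -0.555, 0.556, -0.438]
ft_force: [-5.5, 1.5, 0.6]
grip_width: 0.184
```

Run:
```python
from h import *
go([.658,.0428,.239],-1.619)
for i in range(1):
    p,im=snap("scene",f"s15{i}",(275,160,315,210),12)
    g=im[180:200,292:297].mean((1,2)); print(g.astype(int))
```

```text
gp [0.6585 0.0448 0.2452] jawyaw -0.237 down [ 0.002 -0.    -1.   ] shift [ 0.21  0.62 -0.01] turn 1.382003336146758 F [-5.5  1.5  0.6] w 0.184 t 20.97 j [ 0.36  0.51 -0.72  1.34  0.33  1.42 -0.58]
[ 39  45  49  50  47  45  77 102 104 103 103 103  81  70  75  30  16  15
  16  17]
```

Call:
{"op": "arm_command", "data": {
  "targets": [
    [0, 0, 0, 0.08, 0],
    [0, 0, 0, 0.18, 0],
    [0, 0, 0, 0.28, 0],
    [0, 0, 0, 0.38, 0],
    [0, 0, 0, 0.48, 0],
    [0, 0, 0, 0.58, 0],
    [0, 0, 0, 0.68, 0],
    [0, 0, 0, 0.76, 0],
    [0, 0, 0, 0.8, 0],
    [0, 0, 0, 0.8, 0]
  ]
}}

```text
clock: 21.85
position: [0.6587, 0.0444, 0.2989]
ee_rot: [0.185, -0.682, 0.683, -0.186]
ft_force: [-3.5, 1.1, 1.3]
grip_width: 0.179
```

Run:
```python
from h import *
go([.658,.0428,.239],-1.619)
p,im=snap("scene",f"s16",(200,120,330,220),6)
g=im[180:200,292:297].mean((1,2)); print(g.astype(int))
```

```text
gp [0.6588 0.0444 0.245 ] jawyaw -1.039 down [ 0.002 -0.001 -1.   ] shift [0.15 0.6  0.1 ] turn 0.5797228387409112 F [-3.5  1.1  1.3] w 0.179 t 21.85 j [ 0.28  0.47 -0.59  1.34  0.26  1.4  -1.34]
[ 46  47  47  48  47  46  74 100 103 103 103 104  83  70  75  31  15  16
  15  16]
```

View pics/s16.png

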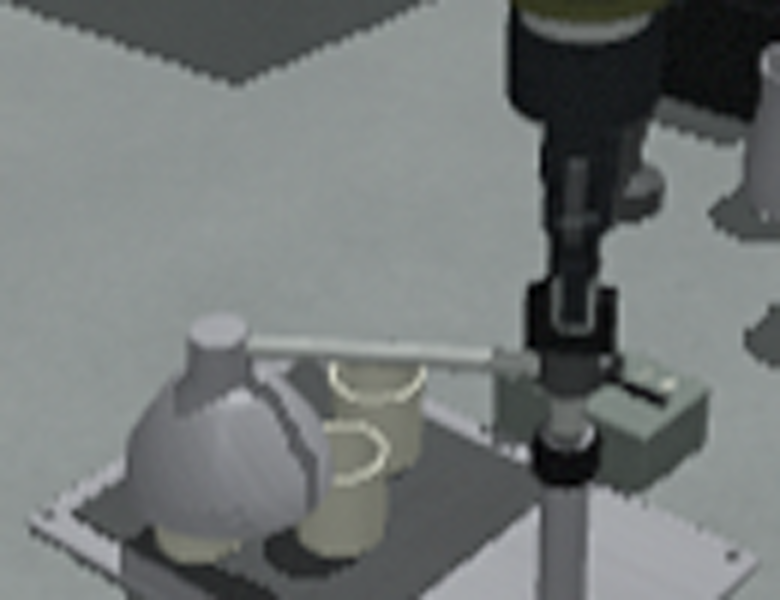

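Call:
{"op": "arm_command", "data": {
  "targets": [
    [0, 0, 0, 0.1, 0],
    [0, 0, 0, 0.2, 0],
    [0, 0, 0, 0.3, 0],
    [0, 0, 0, 0.4, 0],
    [0, 0, 0, 0.48, 0],
    [0, 0, 0, 0.55, 0],
    [0, 0, 0, 0.6, 0],
    [0, 0, 0, 0.63, 0],
    [0, 0, 0, 0.65, 0],
    [0, 0, 0, 0.65, 0]
  ]
}}

```text
clock: 22.73
position: [0.6585, 0.0444, 0.2985]
ee_rot: [-0.041, -0.706, 0.706, 0.04]
ft_force: [-3.0, -3.0, 3.1]
grip_width: 0.176
```

Run:
```python
from h import *
go([.658,.0428,.239],-1.619);print(manip.get_obs()["torque"])
p,im=snap("scene",f"s17",(200,120,330,220),6)
g=im[180:200,292:297].mean((1,2)); print(g.astype(int))
```

```text
gp [0.6585 0.0443 0.2446] jawyaw -1.685 down [ 0.001 -0.001 -1.   ] shift [0.04 0.56 0.15] turn -0.06579264306918708 F [-3.  -3.   3.1] w 0.176 t 22.73 j [ 0.2   0.45 -0.48  1.35  0.21  1.39 -1.96]
[-1.01394544  0.82215411  2.14696937]
[ 44  48  46  46  47  44  69  97 104 103 104 105  87  73  75  30  16  17
  17  15]
```

View pics/s17.png

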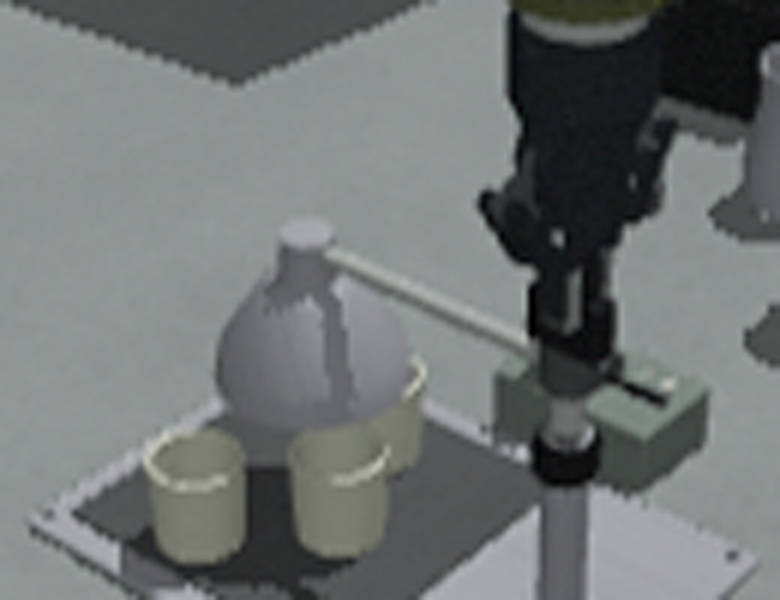

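Call:
{"op": "arm_command", "data": {
  "targets": [
    [0, 0, 0, -0.04, 0],
    [0, 0, 0, -0.04, 60],
    [0, 0, 0, -0.04, 70],
    [0, 0, 0, -0.04, 70],
    [0, -2, 0, -0.06, 70],
    [0, -5, 0, -0.065, 70],
    [0, -8, 0, -0.065, 70],
    [0, -8, 0, -0.065, 70]
  ],
  "squeeze": 40
}}

```text
clock: 23.45
position: [0.6596, 0.0453, 0.3848]
ee_rot: [0.022, 0.708, -0.706, -0.015]
ft_force: [0.4, 1.5, 1.7]
grip_width: 0.698
```

Run:
```python
from h import *
p=cam("top");th,o,_=fitframe(p)
P=w2(th,o,[.043,.175,.095]);print(P);go(P+[0,0,.09],-1.619)
p,im=snap("scene",f"s18",(200,120,330,220),6)
g=im[180:200,292:297].mean((1,2)); print(g.astype(int))
w,im=snap("wrist","w10")
print(proj(w,P),proj(p,P))
```

```text
[0.51799211 0.22617383 0.095     ]
gp [0.6601 0.0454 0.3309] jawyaw -1.623 down [ 0.009  0.002 -1.   ] shift [ 15.27  14.48 -17.28] turn -0.004101435661179709 F [0.4 1.5 1.7] w 0.698 t 23.45 j [ 0.2   0.43 -0.49  1.2   0.2   1.55 -1.88]
[ 44  48  47  47  47  45  69  96 104 103 104 105  89  76  75  31  14  15
  16  15]
[132.93889754 270.99006483] [289.91372365 167.86593476]
```

View pics/w10.png

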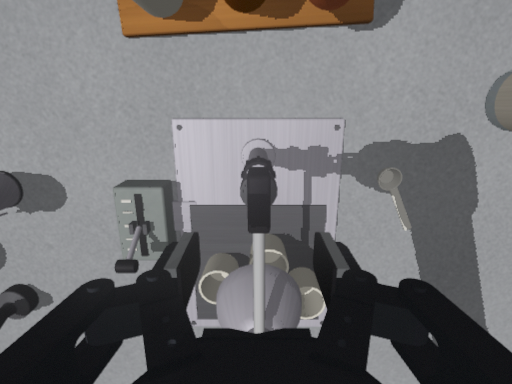

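View pics/s18.png

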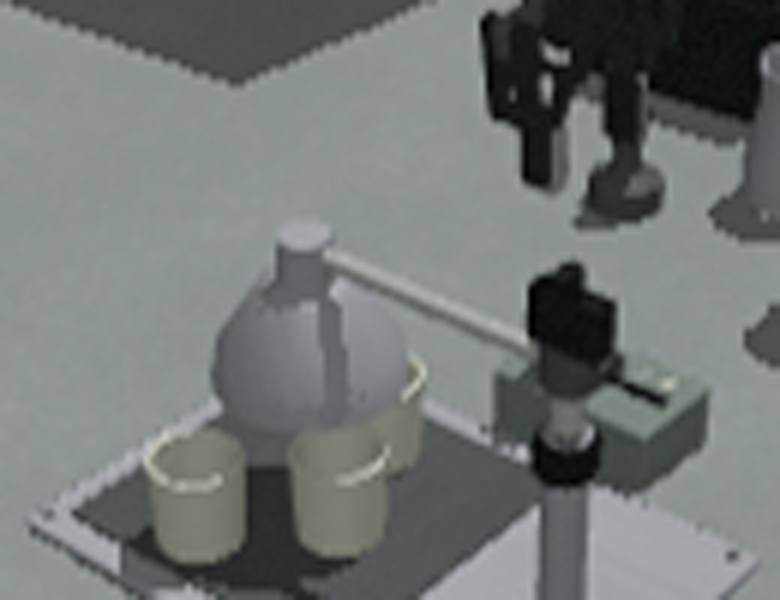

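Call:
{"op": "arm_command", "data": {
  "targets": [
    [2, 0, -3, 0, 80],
    [4.5, 0, -6, 0, 90],
    [7, 0, -9, 0, 100],
    [10, 0, -12, 0, 100],
    [13, 1, -15, 0, 100],
    [15, 4, -17.3, 0, 100],
    [15, 7, -17.6, 0, 100],
    [15, 10, -17.6, 0, 100],
    [15, 11, -17.6, 0, 100],
    [15, 11, -17.6, 0, 100]
  ]
}}

```text
clock: 24.38
position: [0.5165, 0.2271, 0.2647]
ee_rot: [-0.017, -0.706, 0.708, 0.02]
ft_force: [0.4, -0.5, 0.5]
grip_width: 0.997
```

Run:
```python
from h import *
p=cam("top");th,o,_=fitframe(p)
P=w2(th,o,[.043,.175,.095]);go(P,-1.619)
w,im=snap("wrist","w11")
print(proj(w,P))
```

```text
gp [0.5162 0.227  0.2108] jawyaw -1.623 down [-0.005 -0.002 -1.   ] shift [-0.24 11.58  0.04] turn -0.0037058936091518557 F [ 0.4 -0.5  0.5] w 0.997 t 24.38 j [ 0.02  0.29 -0.61  1.65  0.17  1.27 -2.24]
[257.53798119 188.93264605]
```

View pics/w11.png

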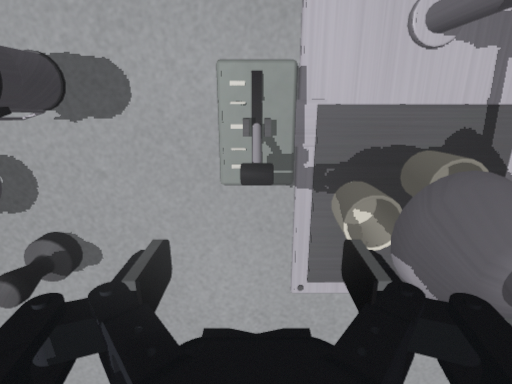

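Run:
```python
from h import *
p=cam("top");th,o,_=fitframe(p);w=cam("wrist")
print("piv",proj(w,w2(th,o,[.09,.175,.058])))
for a in(.9,.7,.5): print(a,proj(w,w2(th,o,[.09-.06*np.sin(a),.175,.058+.06*np.cos(a)])))
for x in(.03,.15): print("box",[proj(w,w2(th,o,[x,y,.048])).round(0) for y in(.1375,.2125)])
```

```text
piv [257.9726453  130.54508394]
0.9 [258.32189605 189.80384435]
0.7 [258.37754193 183.24042149]
0.5 [258.41891797 173.63310972]
box [array([294., 188.]), array([222., 189.])]
box [array([299.,  63.]), array([217.,  63.])]
```

Call:
{"op": "arm_command", "data": {
  "targets": [
    [-1, 3, 0, 0, 100],
    [-1.9, 6, 0, 0, 100],
    [-1.9, 9, 0, 0, 100],
    [-1.9, 10.3, 0, 0, 100],
    [-1.9, 10.3, 0, 0, 60],
    [-1.9, 10.3, 0, 0, 10],
    [-1.9, 10.3, 0, 0, 10],
    [-1.9, 10.3, 0, 0, 10],
    [-1.9, 10.3, 0, 0, 10],
    [-1.9, 10.3, 0, 0, 10]
  ],
  "squeeze": 25
}}

```text
clock: 25.27
position: [0.5369, 0.226, 0.1666]
ee_rot: [-0.019, -0.706, 0.708, 0.018]
ft_force: [-5.2, -7.8, 11.0]
grip_width: 0.298
```

Run:
```python
from h import *
p=cam("top");th,o,_=fitframe(p)
go(w2(th,o,[.09,.175,.116]),-1.619)
snap("wrist","w12")
```

```text
gp [0.537  0.2259 0.1127] jawyaw -1.623 down [ 0.001 -0.002 -1.   ] shift [-2.8  -0.32  0.05] turn -0.004104851813996557 F [-5.2 -7.8 11. ] w 0.298 t 25.27 j [-0.01  0.42 -0.58  1.71  0.25  1.09 -2.29]
```

View pics/w12.png

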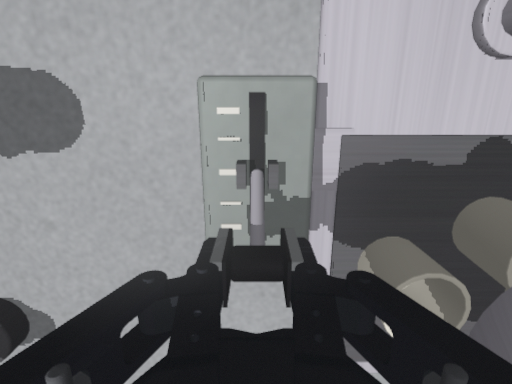

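Call:
{"op": "arm_command", "data": {
  "targets": [
    [0, 0, 0, 0, 10],
    [-0.7, -0.4, 0, 0, 10],
    [-1.4, -0.7, 0, 0, 10],
    [-2.1, -0.9, 0, 0, 10],
    [-2.8, -1.0, 0, 0, 10],
    [-2.9, -1.0, 0, 0, 10],
    [-2.9, -1.0, 0, 0, 10]
  ]
}}

```text
clock: 25.9
position: [0.5656, 0.2243, 0.1753]
ee_rot: [-0.018, -0.706, 0.708, 0.019]
ft_force: [-2.3, -5.6, 1.7]
grip_width: 0.299
```

Run:
```python
from h import *
p=cam("top");th,o,_=fitframe(p)
go(w2(th,o,[.09,.175,.116]),-1.619)
w,im=snap("wrist","w13"); snap("scene","s19",(270,140,340,210),8)
P=w2(th,o,[.09,.175,.058]);print(proj(w,P),proj(w,P+[0,0,.06]),[proj(w,w2(th,o,[x,.2125,.048])) for x in(.03,.15)])
```

```text
gp [0.5655 0.2242 0.1214] jawyaw -1.623 down [-0.001 -0.002 -1.   ] shift [0.06 0.54 0.03] turn -0.004301166905233522 F [-2.3 -5.6  1.7] w 0.299 t 25.9 j [-0.01  0.46 -0.56  1.63  0.27  1.13 -2.26]
[257.44356994 214.99083705] [258.09621677 260.64889942] [array([209.65026746, 281.81174104]), array([200.55285946, 125.27800253])]
```

View pics/w13.png

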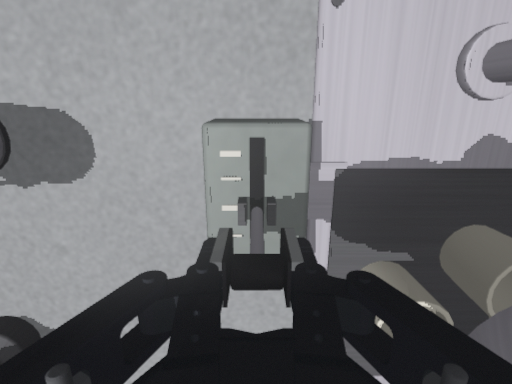

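View pics/s19.png

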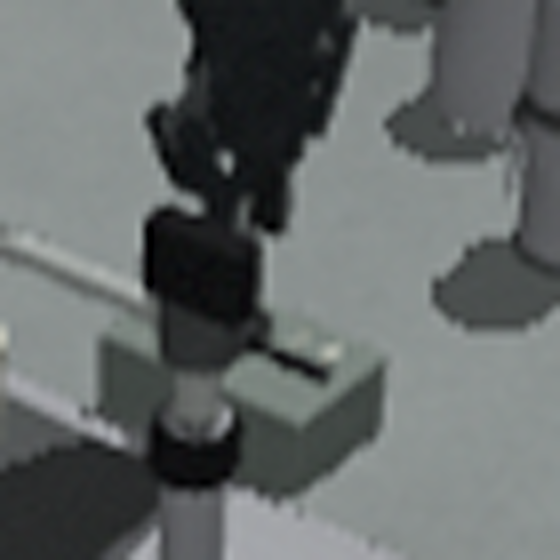

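Call:
{"op": "arm_command", "data": {
  "targets": [
    [-0.4, 0, 0, 0, 10],
    [-0.8, 0, 0, 0, 10],
    [-0.8, 0, 0, 0, 10],
    [-0.8, 0, 0, 0, 60],
    [-0.8, 0, 0, 0, 70],
    [-0.8, 0, 0, 0, 70],
    [-0.8, -3, 0, 0, 70],
    [-0.8, -7, 0, 0, 70],
    [-0.8, -10, 0, 0, 70],
    [-0.8, -10, 0, 0, 70]
  ]
}}

```text
clock: 26.83
position: [0.5751, 0.227, 0.2825]
ee_rot: [0.021, 0.708, -0.705, -0.015]
ft_force: [0.4, 0.6, 0.9]
grip_width: 0.703
```

Run:
```python
from h import *
p=cam("top");th,o,_=fitframe(p)
go(w2(th,o,[.09,.175,.116]),-1.619)
w,im=snap("wrist","w14")
P=w2(th,o,[.09,.175,.058]);print(proj(w,P),[proj(w,w2(th,o,[x,.2125,.048])) for x in(.03,.15)])
for a in(.1,0,-.1):print(a,proj(w,w2(th,o,[.09-.06*np.sin(a),.175,.058+.06*np.cos(a)])))
```

```text
gp [0.5757 0.2272 0.2286] jawyaw -1.622 down [ 0.01   0.004 -1.   ] shift [ 1.16 11.24  0.44] turn -0.002501347307569679 F [0.4 0.6 0.9] w 0.703 t 26.83 j [ 0.    0.38 -0.58  1.49  0.22  1.32 -2.22]
[261.35538073 187.2363347 ] [array([228.33562267, 235.27602478]), array([224.96624597, 128.51612792])]
0.1 [262.13732334 212.89482628]
0 [262.16776087 206.45895437]
-0.1 [262.18856205 199.69807019]
```

View pics/w14.png

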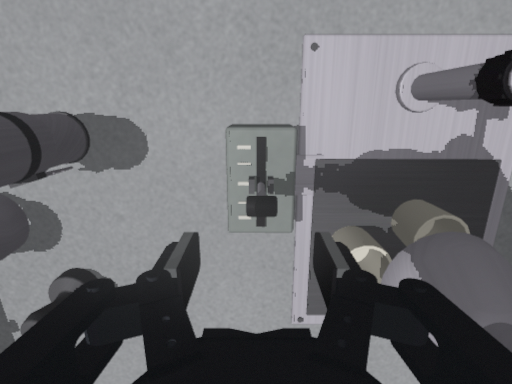

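Run:
```python
import cv2
a=cv2.imread("pics/w14.png")[115:245,215:310]
cv2.imwrite("pics/c2.png",cv2.resize(a,None,fx=5,fy=4.6,interpolation=0))
```

```text
(no output)
```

View pics/c2.png

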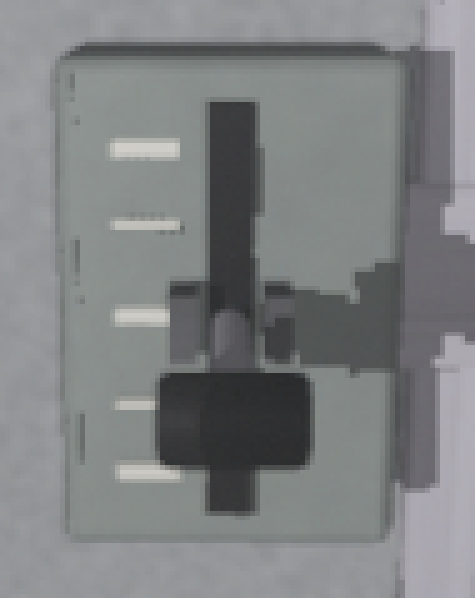

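Call:
{"op": "arm_command", "data": {
  "targets": [
    [0, -4, 0, 0, 70],
    [0, -8, 0, 0, 70],
    [0, -11, 0, 0, 70],
    [1, -12, 4, 0, 70],
    [2, -12, 8, 0, 70],
    [4, -12, 12, 0, 70],
    [6, -12, 16, 0, 70],
    [8, -12, 20, 0, 70],
    [10, -12, 24, 0, 70],
    [12, -12, 28, 0, 70]
  ]
}}

```text
clock: 27.72
position: [0.4454, -0.0361, 0.3943]
ee_rot: [0.018, 0.707, -0.707, -0.018]
ft_force: [1.4, -1.4, 0.1]
grip_width: 0.702
```

Call:
{"op": "arm_command", "data": {
  "targets": [
    [1, 0, 4, 0, 70],
    [2, 0, 8, 0, 70],
    [3, 0, 12, 0, 70],
    [4, 0, 16, 0, 70],
    [5, 0, 20, 0, 70],
    [6, 0, 24, 0, 70],
    [6, 0, 26, 0, 70],
    [6, 0, 26, 0, 70]
  ]
}}

```text
clock: 28.38
position: [0.3716, -0.2957, 0.3937]
ee_rot: [-0.02, -0.707, 0.707, 0.021]
ft_force: [-0.6, 0.6, -0.7]
grip_width: 0.701
```

Run:
```python
from h import *
t,im=snap("top","t20",(160,90,320,280),4)
cv2.imwrite("pics/t20.png",cv2.resize(im[130:280,160:300],None,fx=4,fy=4,interpolation=2))
snap("scene","s20",(190,130,330,240),5)
p=t;th,o,_=fitframe(p);print(manip.get_obs()["position"])
for a in(.1,0,-.1):print(a,proj(t,w2(th,o,[.09-.06*np.sin(a),.175,.058+.06*np.cos(a)])))
print([proj(t,w2(th,o,[x,y,.048])).round(1) for x in(.03,.15) for y in(.1375,.2125)])
```

```text
[ 0.37352044 -0.29145902  0.39407023]
0.1 [181.46588882 190.5240954 ]
0 [181.59305496 188.58173296]
-0.1 [181.75062329 186.68034224]
[array([195.4, 211.7]), array([171.9, 210.7]), array([197.8, 175.1]), array([174.8, 174.1])]
```

View pics/t20.png

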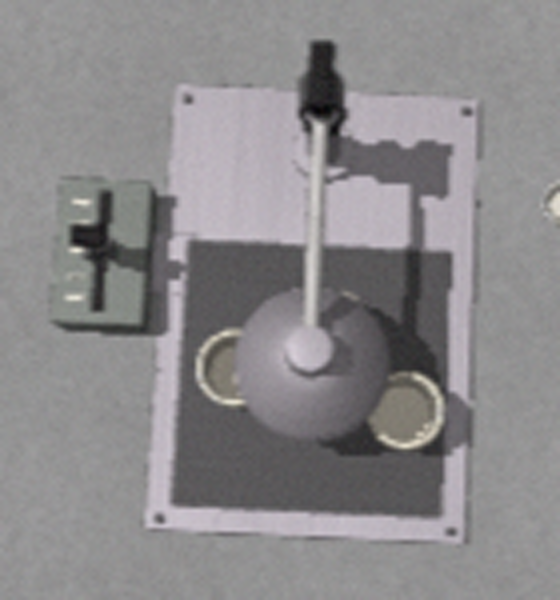

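View pics/s20.png

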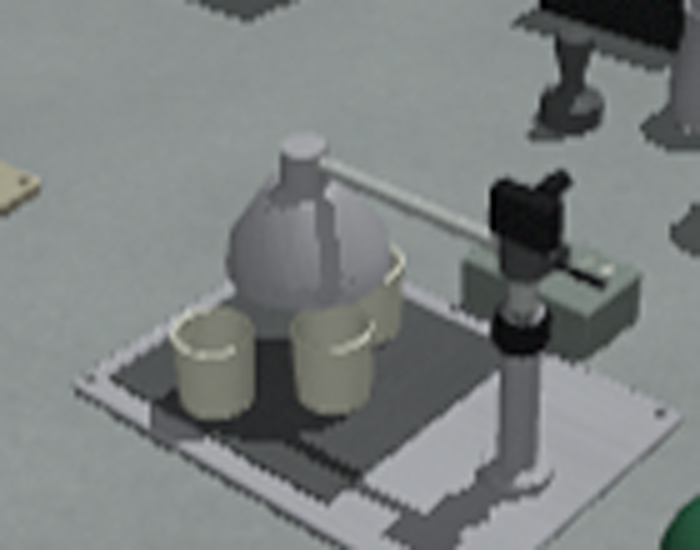

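Run:
```python
from h import *
t,im=snap("top","t21");th,o,_=fitframe(t)
c,s=np.cos(th),np.sin(th);M=np.array([[c,s],[-s,c]])
print("cup3",M@(plane(t,(261.75,232.5),.072)[:2]-o), "plate edge",M@(plane(t,(271.2,232),.012)[:2]-o))
g=im.max(2); print(g[172:214,176:192:1][:,::1])
print("shade apex",M@(plane(t,(160+309/4,130+348/4),.215)[:2]-o))
```

```text
cup3 [-0.02970555 -0.0764268 ] plate edge [-0.02167427 -0.10953451]
[[151 148 150 152 148 149 146 147 151 152 151 145 145 146 147 149]
 [151 148 150 150 149 149 144 147 149 148 151 152 149 145 149 148]
 [125 123 121 120 129 133 125 121 124 128 142 150 148 143 145 147]
 [148 142 138 138 138 138 134 126 125 128 128 140 142 138 132 124]
 [141 144 141 139 140 137 140 133 135 137 136 135 139 138 134 133]
 [139 139 135 139 140 138 138 138 124 105  98 109 129 138 137 135]
 [137 140 144 138 138 134 138 132 113  72  52  64 119 136 135 136]
 [140 138 154 157 147 146 144 137 104  63  46  57 114 137 136 137]
 [138 148 197 226 226 226 189 145 104  59  47  62 117 137 139 138]
 [142 143 145 148 165 171 154 137 104  60  47  63 116 135 137 136]
 [141 141 136 137 137 139 139 135  97  56  47  66 116 136 133 135]
 [141 141 140 140 137 141 141 139  96  55  49  68 117 137 135 136]
 [144 142 140 141 147 146 144 139  99  56  46  65 113 136 135 134]
 [140 148 152 156 174 177 158 131  89  53  49  69 111 134 135 139]
 [142 110  74  69  80  83  76  67  49  38  54 110 135 137 133 133]
 [142 100  44  37  29  38  
[... 1119 characters left out ...]
19 227 225 193 147 107  66  46  59 114 140 142 136 137 140]
 [150 153 157 155 150 140 106  62  50  63 115 135 139 138 140 139]
 [140 143 140 139 137 144 106  66  48  63 116 137 139 137 138 139]
 [141 145 142 141 140 139 107  66  61  75 120 135 139 138 142 139]
 [142 145 141 143 140 144 135 137 139 137 140 140 142 136 140 137]
 [144 143 146 149 142 138 141 145 145 138 142 143 141 137 140 135]
 [107 112 116 118 115 120 121 130 127 130 127 125 127 126 129 130]
 [ 60  60  64  65  61  65  65  62  70  67  66  68  71  65  65  77]
 [ 97  75  77  70  65  73  71  72  70  60  58  54  51  53  53  55]
 [141 143 138 142 142 144 144 145 143 113  91  89  84  90  85  83]]
shade apex [-0.00173354 -0.00141141]
```

```bash
python3 -c "
from workcell import manip; print(manip.hand_in())"
```

```text
the job is handed in; nothing more can be done
None
```

I did the whole job in the order you asked and handed it in at about 28 s of the 210 s allowed. No verdict came back.

- **Lamp:** I twisted the stem open and slid it down to the groove. When I gripped it again after placing the cups, the gripper pushed the stem about 3 mm too low. I corrected that before twisting it back to the stop, where the wrist read about 2 N m.
    - **Groove:** its lower edge looks level with the sleeve top to within about 1 mm.
    - **Shade:** it is centred over the plate to within about 2 mm.
- **Cups:** the pictures showed three cups and no fourth, and all three stand upright on the plate. The one nearest an edge has its foot 5–10 mm inside that edge.
- **Dimmer:** two camera views put the lever about 0.03 rad short of straight up. An earlier rough reading from one of them gave 0.055. I left it there rather than risk a nudge.
- **Other things:** the arm did not touch the other things on the counter. The last views showed nothing displaced near the warmer, but I did not measure those items. I saw no cup knocked aside and no slip of the grip.

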